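# Rack three plaque blanks in stud order

### The arm

A 6-joint arm with a two-finger parallel gripper is mounted at the origin on the work surface. World frame = base frame: x ahead of the robot, y to its left, z up, the work surface at z = 0. Lengths are in m, angles in degrees, forces in N, time in s.
With the tool pointing down it reaches from about 0.375 to 0.9 m from the base axis. Payload 3.1 kg.
Tool frame: the origin (TCP) lies at the very end of the fingers, on their centre line; the grasp point (between the pads) lies 19 mm behind it (bot.tcp_to_grasp is the distance from the TCP to the grasp point, in m); z points along the fingers, y is the line along which they close (so a half turn about z gives the same grasp; the last joint's range is limited). The gripper opens to 87 mm and grips with 3 to 60 N. Pads are 19 mm wide; open, the fingers measure 117 mm over their backs; the gripper's body (75 mm by 190 mm) begins 51 mm behind the grasp point.
Start: joints at [-74.8, 30.224, 82.088, -0, 67.689, -10.227], TCP at [0.268, -0.564, 0.223] pointing down, gripper open.
Joint ranges: [-176.69, 176.69], [-43.24, 126.21], [12.49, 139.97], [-82, 262], [0, 151.66], [-163.58, 163.58]. Speed limits (degrees/s): [159.86, 159.86, 180, 180, 180, 180].

### API

Orientations are given as a 3x3 rotation matrix whose columns are the frame's x, y, z axes.
In Python, from rig import telemetry, capture, camera_info, job, bot gives the robot as it stands. The module is installed in compiled form; this text tells all that it offers.
- The arm moves only by the tool carry_out, never from a script. Its argument "deltas" is a list that holds one entry, the list of rows, each a list of 7 numbers: the shift along the tool's x, y, z scaled (see below), then the turn, a rotation vector about the tool's x, y, z scaled (see below), then the closure, from -1 (fully open) to 1 (shut). In form: [[[dx, dy, dz, ax, ay, az, claw], ...]]. A call has exactly 10 rows; each row is the pose to reach, as a shift and turn from the pose commanded when the call began, along the tool's axes at that moment, turning the shorter way round; what a row does not reach only later rows make up. The controller multiplies each number of a shift by 15 cm and each number of a turn by 360 degrees. A row lasts 1/12 s, in which the tool goes at most 41.7 mm and 7.16 degrees, less where a joint would pass 70% of its speed; a pose out of reach is approached as far as the arm can. A call with a number of a shift or a turn outside -1 to 1 is refused whole. A call with a gripper value outside its range is refused whole. The fingers move at their own pace and stop on an object; the grip force is fixed at half the most. Time passes only in rows, so rows that repeat a pose let the fingers close, or fill a call up. It gives the time, the measured TCP pose, the force, the opening and the grip force at its end, in the units of the state.
- telemetry.read_state(): the state, without advancing time (a new reading comes with each control period).
- capture(name): name is "side" or "top" or "wrist"; returns the picture (384x512x3 uint8, red, green, blue); there is no depth.
- camera_info(name): a dict with "mtx" (3x3 intrinsics, pixels), "cam_to_world" (4x4, takes a point from camera to world coordinates); the wrist camera has in their place "T_tool_cam" (4x4, takes a point from camera to tool coordinates, whose origin is the TCP and whose axes are the flange's). Camera axes: x right, y down, z forward; pixel columns grow to the right and rows downward; lengths in m; the calibration is good to about 2 mm. The wrist camera is an equidistant fisheye: a pixel r from the principal point sees the ray r / f radians off the axis. A picture is of the moment at which its call begins: read the wrist's pose just before it. camera_info takes no time and is no camera call.
- job.hand_in(): hands the job in; it is judged then, once.
The state is a dict: "time_s": time; "joint_positions": joint angles; "qvel": joint speeds; "tau": joint torques, N m; "position": TCP position; "tcp_rot": TCP orientation; "force": force on the tool from outside, world axes, zero at the start; "moment": the same for the moment, N m; "opening": opening from 0.0 (shut) to 1.0 (fully open); "grasp_force": force on a finger pad.
Only numpy, scipy, OpenCV 4.12 (cv2) and the standard library are available. Lean on these libraries where they do the work, as an engineer would, in place of code of your own. Each camera call takes 0.05 s, during which the arm holds its last target. There are 200 camera calls.

### The job

Take the three wooden plaque blanks out of the stock box and stand them in the leaning rack in order, finishing each before you start the next: first the square-topped one in the pocket marked with one stud, then the round-topped one in the pocket with two studs, then the pointed one in the pocket with three. Each must sit fully home on the floor of its pocket and be let go; leave the glue bottle, the sanding block and the steel pot where they stand.

Things in the scene. Friction and masses are not known exactly. Their poses are not given: they have to be found in the camera images.
- blank_square: Square-topped plaque blank, 104 mm tall: plain light wood board 14 mm thick and 56 mm wide, both faces alike. Origin: centre of its foot; its z runs up to the top, x is through the thickness, y along the width. Starts upright in some bay of the stock box, with its foot on the bay floor. 70 g or so.
- blank_round: Plaque blank with a half-round top, 116 mm tall at the middle (round part radius 28 mm): plain light wood board 14 mm thick and 56 mm wide, both faces alike. Origin: centre of its foot; its z runs up to the top, x is through the thickness, y along the width. Starts upright in some bay of the stock box, with its foot on the bay floor. 70 g or so.
- blank_pointed: Plaque blank with a pointed gable top, 128 mm tall at the point, sloping 45 degrees to shoulders at 100 mm: plain light wood board 14 mm thick and 56 mm wide, both faces alike. Origin: centre of its foot; its z runs up to the top, x is through the thickness, y along the width. Starts upright in some bay of the stock box, with its foot on the bay floor. 70 g or so.
- pocket_1: Leaning pocket marked by one dark steel stud (18 mm domes) on the ledge away from the robot. Slot 18 mm (x) by 61 mm (y), 30 degrees off vertical. Origin: centre of the slot floor, where the foot of a seated blank lies. z: up out of the slot, leaning to the robot's side; y: along the width. Robot-side board rises 58 mm above the floor along z, far board and cheeks 32 mm; walls 10 mm.
- pocket_2: Leaning pocket marked by two dark steel studs (18 mm domes) on the ledge away from the robot. Slot 18 mm (x) by 61 mm (y), 30 degrees off vertical. Origin: centre of the slot floor, where the foot of a seated blank lies. z: up out of the slot, leaning to the robot's side; y: along the width. Robot-side board rises 58 mm above the floor along z, far board and cheeks 32 mm; walls 10 mm.
- pocket_3: Leaning pocket marked by three dark steel studs (18 mm domes) on the ledge away from the robot. Slot 18 mm (x) by 61 mm (y), 30 degrees off vertical. Origin: centre of the slot floor, where the foot of a seated blank lies. z: up out of the slot, leaning to the robot's side; y: along the width. Robot-side board rises 58 mm above the floor along z, far board and cheeks 32 mm; walls 10 mm.
- rack: Fixed plank under the pocket blocks, 150 x 300 x 12 mm, long side along its y. Origin: centre of its underside on the bench. The three pocket blocks stand on it side by side 95 mm apart, in any order. With the blocks it stands up to about 95 mm high empty.
- stock: Fixed dark wood stock box, 70 x 256 mm, 48 mm high, long side along its y, origin: centre of its underside. Three bays in a row at y = -80, 0 and +80 mm, each 20 mm (x) by 64 mm (y), bay floor 12 mm above the bench, open on top. One blank in each, in any order.
- glue: White glue bottle, 56 mm across, 130 mm tall, loose, origin at the centre of its underside. Bystander.
- sanding_block: Cork sanding block, 110 x 65 x 35 mm, loose, origin at the centre of its underside. Bystander.
- pot: Open steel pot, 80 mm across, 90 mm tall, loose, origin at the centre of its underside. Bystander.
Things that resemble listed ones, but are neither listed nor needed, are in the scene too. What is shaped like the blank_pointed but pink is not meant.

How it is judged:
By the outcome, as a careful person would: the job done as asked, in the order asked, and still so for the second after the job is handed in, with the robot touching nothing.
It also fails if it takes over 72 s, if anything falls off the work surface, if the arm or the gripper's body presses on something with over 40 N, if the wrist force passes 120 N, or if a joint passes its speed limit or range.

## Working session

There is one attempt and no reset: what is moved stays moved. The work goes in short steps, Python scripts to look and compute and a tool call to move; the robot and the scene stay as the last step left them, time stands still between calls to the robot, and variables do not carry over. Pictures are saved under pics/ and viewed, at most 12 in all, crops included, and the job is handed in when it is done.

Besides the shell and the picture viewer there is one more tool, called after ">>>" by a JSON object that holds its "method" and its "body". carry_out: Moves the arm, as the interface text tells. Its arguments: {"type":"object","properties":{"deltas":{"type":"array","items":{"type":"array","items":{"type":"array","items":{"type":"number"}}}}},"required":["deltas"]}

```bash
mkdir -p pics; python3 - <<'E'
from rig import telemetry, capture, camera_info, bot
import cv2, numpy as np
np.set_printoptions(precision=4,suppress=True)
for n in ("top","side"):
    im=capture(n); np.save(f"pics/{n}0.npy",im); cv2.imwrite(f"pics/{n}0.png",cv2.resize(im[:,:,::-1],(800,600),interpolation=cv2.INTER_CUBIC))
    c=camera_info(n); print(n,c["mtx"],c["cam_to_world"])
c=camera_info("wrist");print(c)
s=telemetry.read_state();print(s["time_s"],s["position"],s["tcp_rot"],s["opening"],bot.tcp_to_grasp)
E
```

```text
top [[378.3889   0.     255.8709]
 [  0.     378.3889 192.6063]
 [  0.       0.       1.    ]] [[-0.0047 -0.9877  0.1562  0.5219]
 [-0.9998  0.0074  0.0169 -0.0046]
 [-0.0178 -0.1561 -0.9876  0.8283]
 [ 0.      0.      0.      1.    ]]
side [[364.7829   0.     247.2429]
 [  0.     364.7829 194.4923]
 [  0.       0.       1.    ]] [[ 0.9979 -0.0377  0.0521  0.5931]
 [-0.0643 -0.6032  0.795  -0.5739]
 [ 0.0015 -0.7967 -0.6044  0.4944]
 [ 0.      0.      0.      1.    ]]
{'mtx': array([[297.3186,   0.    , 251.9579],
       [  0.    , 297.3186, 191.4401],
       [  0.    ,   0.    ,   1.    ]]), 'T_tool_cam': array([[ 0.0015, -0.9559, -0.2935,  0.0813],
       [ 1.    ,  0.0011,  0.0017,  0.0008],
       [-0.0013, -0.2935,  0.9559, -0.162 ],
       [ 0.    ,  0.    ,  0.    ,  1.    ]])}
0.1 [ 0.2682 -0.5638  0.2217] [[ 0.9031  0.4294 -0.0005]
 [ 0.4294 -0.9031  0.0019]
 [ 0.0004 -0.002  -1.    ]] 0.9993960986257889 0.0187
```

View pics/top0.png

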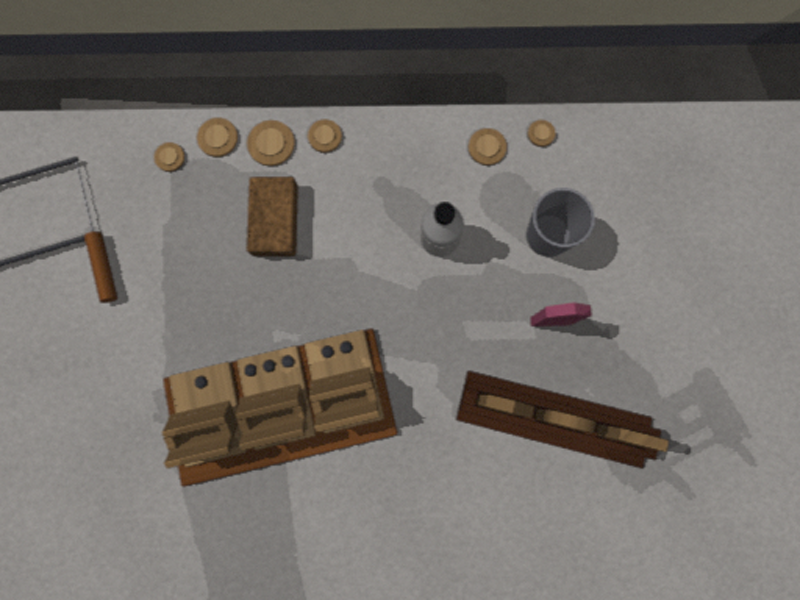

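View pics/side0.png

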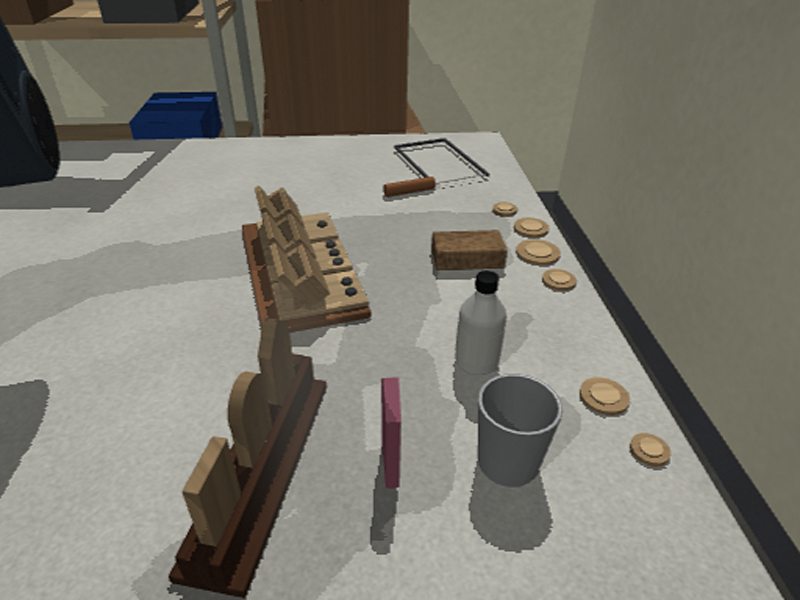

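The top view shows the rack at (280,405), with pockets left to right of 1 stud (200,382), 3 studs (270,365) and 2 studs (337,350). The stock box is at (560,420). In the side view the nearest blank is square-topped, the middle one is round and the far one is pointed.

What could be mistaken for a blank, in top-view pixels:
- **Stock blanks:** (505,405) pointed, (565,418) round, (635,437) square.
- **Pink gable:** at (560,315), a decoy.

My first target is the square one at (635,437).

```bash
cat > h.py <<'E'
import numpy as np, cv2
from rig import telemetry, capture, camera_info
from scipy.spatial.transform import Rotation as R
np.set_printoptions(precision=4,suppress=True)
def cam(n,st=None):
    c=camera_info(n)
    if n!="wrist": return c["mtx"],c["cam_to_world"]
    T=np.eye(4);T[:3,:3]=st["tcp_rot"];T[:3,3]=st["position"]
    return c["mtx"],T@c["T_tool_cam"]
def ray(n,px,st=None):
    K,T=cam(n,st); px=np.atleast_2d(px).astype(float)
    d=np.c_[(px[:,0]-K[0,2])/K[0,0],(px[:,1]-K[1,2])/K[1,1],np.ones(len(px))]
    if n=="wrist":
        r=np.linalg.norm(d[:,:2],axis=1); s=np.sinc(r/np.pi); d=np.c_[d[:,:2]*s[:,None],np.cos(r)]
    return T[:3,3],d@T[:3,:3].T
def onz(n,px,z,st=None):
    o,d=ray(n,px,st); return o+d*((z-o[2])/d[:,2])[:,None]
def proj(n,P,st=None):
    K,T=cam(n,st); p=(np.atleast_2d(P)-T[:3,3])@T[:3,:3]
    if n=="wrist":
        rr=np.linalg.norm(p[:,:2],axis=1); th=np.arctan2(rr,p[:,2]); uv=p[:,:2]/rr[:,None]*th[:,None]
    else: uv=p[:,:2]/p[:,2:]
    return uv*[K[0,0],K[1,1]]+K[:2,2]
def move(pos,rot,st=None):
    "numbers for carry_out to go to pos, rot (from measured pose)"
    st=st or telemetry.read_state(); A=np.array(st["tcp_rot"])
    v=A.T@(np.array(pos)-st["position"])/0.15
    w=R.from_matrix(A.T@rot).as_rotvec(degrees=True)/360
    return v,w
E
python3 - <<'E'
from h import *
im=np.load("pics/top0.npy"); 
hsv=cv2.cvtColor(im,cv2.COLOR_RGB2HSV)
for p in [(320,243),(300,262),(345,266),(415,283),(365,268),(405,278)]: print(p,hsv[p[1],p[0]])
m=((hsv[...,1]>70)&((hsv[...,0]<22)|(hsv[...,0]>172))).astype(np.uint8)
m[:, :285]=0; m[:230]=0
m=cv2.morphologyEx(m,cv2.MORPH_OPEN,np.ones((3,3)))
c=max(cv2.findContours(m,0,2)[0],key=cv2.contourArea); r=cv2.minAreaRect(c); b=cv2.boxPoints(r)
print(r,b); print(onz("top",b,0.048))
a=im[205:315,90:450];a=cv2.resize(a,(800,244),interpolation=cv2.INTER_CUBIC)
s=np.load("pics/side0.npy")[190:390,100:220]; s=cv2.resize(s,(210,350),interpolation=cv2.INTER_CUBIC)
o=np.zeros((594,800,3),np.uint8);o[:244]=a;o[244:,:210]=s
cv2.imwrite("pics/crop1.png",o[:,:,::-1])
E
```

```text
(320, 243) [ 10 134  55]
(300, 262) [  9 155  61]
(345, 266) [ 15 116  44]
(415, 283) [ 16 118 108]
(365, 268) [ 16 113 122]
(405, 278) [ 17 117 113]
((360.9397888183594, 269.5937805175781), (135.63836669921875, 32.50880432128906), 14.281096458435059) [[291.2068 268.6163]
 [299.226  237.1121]
 [430.6728 270.5713]
 [422.6536 302.0754]]
[[ 0.4893 -0.062   0.048 ]
 [ 0.5524 -0.0795  0.048 ]
 [ 0.4843 -0.3412  0.048 ]
 [ 0.4232 -0.3208  0.048 ]]
```

View pics/crop1.png

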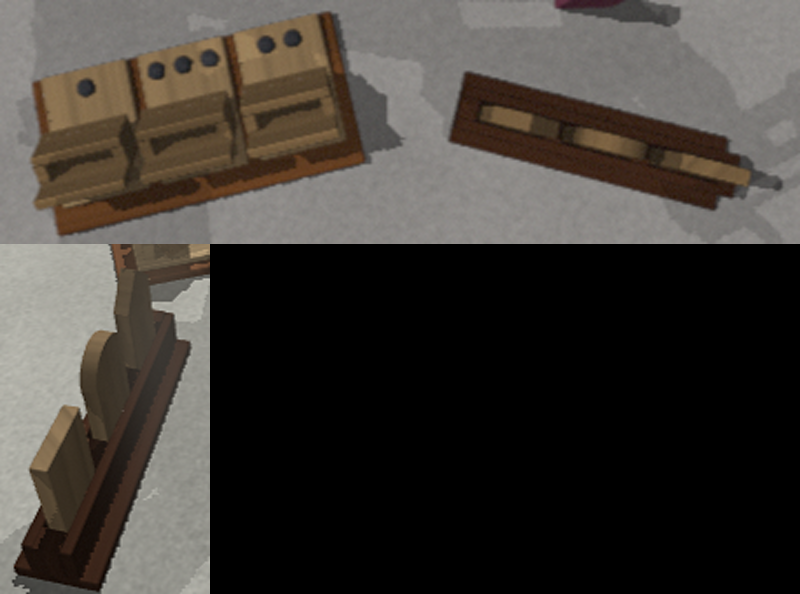

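The crop shows a plain square top at crop (700,165), a half-round top at (605,138) and a gable at (505,118), all light wood. The choice is confirmed: square is at the right (far −y) end. Next I move above that bay for a wrist look.

>>> {"method": "carry_out", "body": {"deltas": [[[0.1,-0.1,0,0,0,-0.015,-1],[0.2,-0.2,-0.02,0,0,-0.03,-1],[0.35,-0.35,-0.04,0,0,-0.045,-1],[0.5,-0.5,-0.06,0,0,-0.06,-1],[0.65,-0.65,-0.08,0,0,-0.08,-1],[0.8,-0.8,-0.1,0,0,-0.1,-1],[0.9,-0.9,-0.12,0,0,-0.12,-1],[1,-1,-0.13,0,0,-0.139,-1],[1,-1,-0.13,0,0,-0.139,-1],[1,-1,-0.13,0,0,-0.139,-1]]]}}

```text
time_s: 0.93
position: [0.3397, -0.3638, 0.2421]
tcp_rot: [[0.251, 0.968, -0.0], [0.968, -0.251, -0.0], [-0.0, -0.0, -1.0]]
force: [0.1, -0.1, -0.2]
opening: 1.0
grasp_force: 0.0
```

```bash
python3 - <<'E'
from h import *
st=telemetry.read_state(); print(st["time_s"],st["position"],st["joint_positions"],st["force"]); print(np.array(st["tcp_rot"]))
u=np.array([.252,.968,0]);u/=np.linalg.norm(u); z=np.array([0,0,-1.]); rot=np.c_[u,np.cross(z,u),z]
print(move([.476,-.241,.25],rot))
E
```

```text
0.9333 [ 0.3397 -0.3638  0.2421] [-59.8388  18.9621  98.6728  -0.0211  62.3613 -45.3056] [ 0.1207 -0.1189 -0.1793]
[[ 0.2508  0.968  -0.0002]
 [ 0.968  -0.2508 -0.0002]
 [-0.0003 -0.0002 -1.    ]]
(array([ 1.0203,  0.6746, -0.0533]), array([-0.    ,  0.    ,  0.0002]))
```

>>> {"method": "carry_out", "body": {"deltas": [[[0.1,0.07,0,0,0,0,-1],[0.25,0.17,-0.02,0,0,0,-1],[0.4,0.27,-0.03,0,0,0,-1],[0.6,0.4,-0.04,0,0,0,-1],[0.75,0.52,-0.05,0,0,0,-1],[0.9,0.6,-0.05,0,0,0,-1],[1,0.67,-0.05,0,0,0,-1],[1,0.67,-0.05,0,0,0,-1],[1,0.67,-0.05,0,0,0,-1],[1,0.67,-0.05,0,0,0,-1]]]}}

```text
time_s: 1.77
position: [0.4739, -0.2458, 0.2492]
tcp_rot: [[0.253, 0.968, -0.001], [0.968, -0.253, -0.0], [-0.001, -0.001, -1.0]]
force: [-0.1, -0.5, 1.2]
opening: 0.999
grasp_force: 0.0
```

```bash
python3 - <<'E'
from h import *
import pickle
st=telemetry.read_state(); im=capture("wrist"); np.save("pics/w1.npy",im); pickle.dump(st,open("pics/w1.pkl","wb"))
print(st["position"])
cv2.imwrite("pics/w1.png",cv2.resize(im[:,:,::-1],(800,600),interpolation=cv2.INTER_CUBIC))
E
```

```text
[ 0.4739 -0.2458  0.2492]
```

View pics/w1.png

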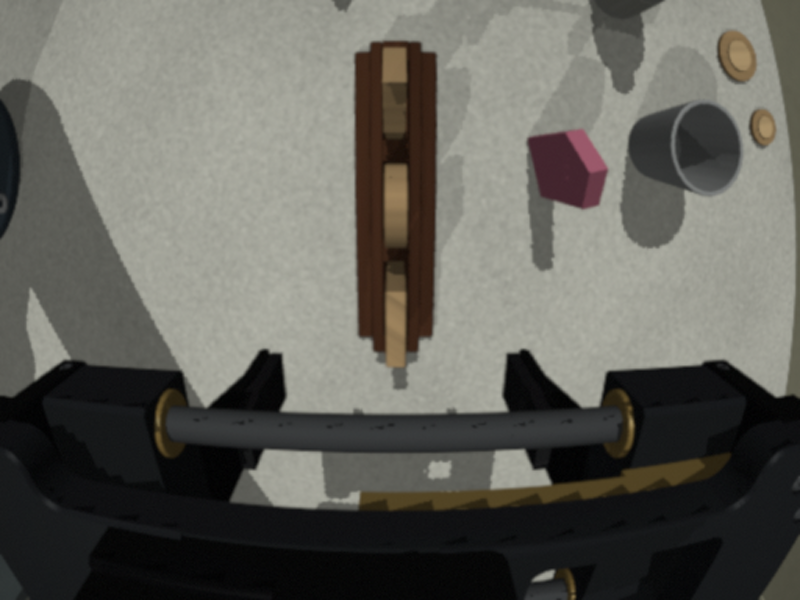

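The wrist view shows the box square in the frame, with the square top at (396,330), the round at (396,205) and the gable at (394,65). The pink decoy is at (565,165).

```bash
cat >> h.py <<'E'
def seg(im,r,lo=100):
    "light wood mask extents on row r near centre"
    hsv=cv2.cvtColor(im,cv2.COLOR_RGB2HSV); m=(hsv[r,:,1]>60)&(hsv[r,:,2]>lo); m[:225]=0;m[285:]=0
    i=np.where(m)[0]; return (i.min()-.5,i.max()+.5) if len(i) else None
E
python3 - <<'E'
from h import *
import pickle
im=np.load("pics/w1.npy");st=pickle.load(open("pics/w1.pkl","rb"))
hsv=cv2.cvtColor(im,cv2.COLOR_RGB2HSV)
print(hsv[20:242:3,253,2]); print("cols row210",hsv[210,225:285,2])
for r in range(190,234,6): print(r,seg(im,r))
for r in (110,130,150,32,45): print(r,seg(im,r))
print(hsv[222:242,253,1:]. tolist())
E
```

```text
[142 141  90  73 130 132 132 133 132 133 132  77  67  66  67  76  86  83
  87  86  88  88  58  38  34  30  27  26  53 125 134 134 140 147 151 156
 152 149 139 129 129 124 114 107  94  78  52  33  28  44  52  52  88  96
  97 102 152 141 134 144 148 151 155 155 145 137 141 144 143 145 147 148
  92  95]
cols row210 [165 162 155 133  94  65  59  58  60  62  62  61  54  51  55  58  59  59
  59  53  48  73 112 135 142 146 149 152 153 155 156 156 153 140 104  59
  46  55  58  58  58  57  54  56  60  62  62  62  62  62  63  81 128 157
 166 166 164 164 163 164]
190 (np.float64(246.5), np.float64(259.5))
196 (np.float64(246.5), np.float64(258.5))
202 (np.float64(246.5), np.float64(259.5))
208 (np.float64(246.5), np.float64(259.5))
214 (np.float64(246.5), np.float64(258.5))
220 (np.float64(246.5), np.float64(258.5))
226 (np.float64(246.5), np.float64(259.5))
232 (np.float64(246.5), np.float64(259.5))
110 (np.float64(246.5), np.float64(259.5))
130 (np.float64(245.5), np.float64(260.5))
150 (np.float64(247.5), np.float64(258.5))
32 (np.float64(244.5), np.float64(259.5))
45 (np.float64(244.5), np.float64(259.5))
[[104, 144], [105, 143], [103, 143], [106, 145], [104, 145], [104, 145], [104, 144], [106, 145], [104, 147], [105, 148], [104, 149], [103, 148], [92, 133], [56, 104], [22, 92], [16, 93], [16, 94], [16, 95], [16, 94], [16, 95]]
```

```bash
python3 - <<'E'
from h import *
import pickle
im=np.load("pics/w1.npy");st=pickle.load(open("pics/w1.pkl","rb"))
P=onz("wrist",[(253,187),(253,235),(246.7,210),(259.3,210)],.116,st); print(P, np.linalg.norm(P[0]-P[1]),np.linalg.norm(P[2]-P[3]))
sq=P[:2].mean(0)
rd=onz("wrist",[(253,132),(246.5,132),(259.5,132)],.128,st); pt=onz("wrist",[(252,52)],.140,st); print("rd",rd,"pt",pt)
# stock corners: top edges of box, row profile
for r in (60,100,140,180): 
    v=cv2.cvtColor(im,cv2.COLOR_RGB2HSV)[r,215:295,1]; i=np.where(v>70)[0]+215; e=onz("wrist",[(i.min()-.5,r),(i.max()+.5,r)],0.03,st); print(r,i.min(),i.max(),e.mean(0),np.linalg.norm(e[0]-e[1]))
d=pt[0]-sq; print("dir",d,np.linalg.norm(d[:2]),np.degrees(np.arctan2(d[1],d[0])))
u=np.array([.252,.968,0])
# top cam check of square top centre and predictions
print(proj("top",[sq,pt[0]]))
# predicted TCP above for grasp
for h in (.15,):
    u=d.copy();u[2]=0;u/=np.linalg.norm(u);z=np.array([0,0,-1.]);print(move([sq[0],sq[1],.012+.066+h-.0],np.c_[u,np.cross(z,u),z]))
E
```

```text
[[ 0.4746 -0.2519  0.116 ]
 [ 0.4609 -0.305   0.116 ]
 [ 0.4618 -0.2749  0.116 ]
 [ 0.4748 -0.2782  0.116 ]] 0.05479885319025322 0.013367678739469188
rd [[ 0.4891 -0.1957  0.128 ]
 [ 0.4831 -0.1942  0.128 ]
 [ 0.4951 -0.1973  0.128 ]] pt [[ 0.5069 -0.1232  0.14  ]]
60 228 278 [ 0.5105 -0.1151  0.03  ] 0.06405756549211657
100 228 277 [ 0.4969 -0.1651  0.03  ] 0.06322657306790079
140 229 277 [ 0.4845 -0.2153  0.03  ] 0.06313881078803456
180 229 276 [ 0.4705 -0.2668  0.03  ] 0.06381076773060147
dir [0.0391 0.1553 0.024 ] 0.16012946246324275 75.84866369579309
[[413.0414 281.7129]
 [329.2045 260.5658]]
(array([-0.2202,  0.0168,  0.1417]), array([-0.0001,  0.0001, -0.0014]))
```

>>> {"method": "carry_out", "body": {"deltas": [[[-0.1,0.01,0,0,0,0,-1],[-0.22,0.017,0.05,0,0,-0.001,-1],[-0.22,0.017,0.15,0,0,-0.001,-1],[-0.22,0.017,0.3,0,0,-0.001,-1],[-0.22,0.017,0.45,0,0,-0.001,-1],[-0.22,0.017,0.6,0,0,-0.001,-1],[-0.22,0.017,0.75,0,0,-0.001,-1],[-0.22,0.017,0.8,0,0,-0.001,-1],[-0.22,0.017,0.8,0,0,-0.001,-1],[-0.22,0.017,0.8,0,0,-0.001,-1]]]}}

```text
time_s: 2.65
position: [0.4684, -0.2785, 0.1298]
tcp_rot: [[0.246, 0.969, 0.0], [0.969, -0.246, -0.0], [-0.0, 0.0, -1.0]]
force: [0.2, 0.4, 0.2]
opening: 1.001
grasp_force: 0.0
```

```bash
python3 - <<'E'
from h import *
st=telemetry.read_state(); im=capture("wrist"); np.save("pics/w2.npy",im); print(st["position"],st["force"])
A=np.array(st["tcp_rot"]);print(A)
print(move([.4677,-.2785,.078],A,st)[0])
print(proj("wrist",[(.4677+a*.968*.007,-.2785-a*.25*.007,.116) for a in(-1,1)],st))
hsv=cv2.cvtColor(im,cv2.COLOR_RGB2HSV)
for r in (150,200,220,240): print(r,seg(im,r))
E
```

```text
[ 0.4684 -0.2785  0.1298] [0.2389 0.4252 0.2221]
[[ 0.2462  0.9692  0.0001]
 [ 0.9692 -0.2462 -0.0003]
 [-0.0003  0.0001 -1.    ]]
[-0.0013 -0.0044  0.345 ]
[[238.6172 230.5524]
 [260.1845 230.6591]]
150 None
200 (np.float64(237.5), np.float64(259.5))
220 (np.float64(238.5), np.float64(259.5))
240 (np.float64(238.5), np.float64(258.5))
```

>>> {"method": "carry_out", "body": {"deltas": [[[0,-0.006,0.1,0,0,0,-1],[0,-0.006,0.2,0,0,0,-1],[0,-0.006,0.3,0,0,0,-1],[0,-0.006,0.345,0,0,0,-1],[0,-0.006,0.345,0,0,0,1],[0,-0.006,0.345,0,0,0,1],[0,-0.006,0.345,0,0,0,1],[0,-0.006,0.345,0,0,0,1],[0,-0.006,0.345,0,0,0,1],[0,-0.006,0.345,0,0,0,1]]]}}

```text
time_s: 3.53
position: [0.468, -0.2772, 0.0784]
tcp_rot: [[0.245, 0.97, 0.001], [0.97, -0.245, -0.001], [-0.001, 0.001, -1.0]]
force: [-0.1, 0.3, 0.3]
opening: 0.633
grasp_force: 0.0
```

>>> {"method": "carry_out", "body": {"deltas": [[[0,0,0,0,0,0,1],[0,0,0,0,0,0,1],[0,0,0,0,0,0,1],[0,0,0,0,0,0,1],[0,0,0,0,0,0,1],[0,0,0,0,0,0,1],[0,0,0,0,0,0,1],[0,0,0,0,0,0,1],[0,0,0,0,0,0,1],[0,0,0,0,0,0,1]]]}}

```text
time_s: 4.37
position: [0.4676, -0.2769, 0.0777]
tcp_rot: [[0.245, 0.97, -0.0], [0.97, -0.245, 0.0], [0.0, -0.0, -1.0]]
force: [-0.2, -0.5, -0.8]
opening: 0.159
grasp_force: 30.0
```

>>> {"method": "carry_out", "body": {"deltas": [[[0,0,-0.03,0,0,0,1],[0,0,-0.1,0,0,0,1],[0,0,-0.2,0,0,0,1],[0,0,-0.35,0,0,0,1],[0,0,-0.5,0,0,0,1],[0,0,-0.65,0,0,0,1],[0,0,-0.8,0,0,0,1],[0,0,-0.95,0,0,0,1],[0,0,-1,0,0,0,1],[0,0,-1,0,0,0,1]]]}}

```text
time_s: 5.2
position: [0.4689, -0.2779, 0.2307]
tcp_rot: [[0.245, 0.97, 0.005], [0.97, -0.245, -0.004], [-0.003, 0.005, -1.0]]
force: [0.3, 0.7, -0.4]
opening: 0.161
grasp_force: 30.0
```

```bash
python3 - <<'E'
from h import *
P=onz("top",[(117,311),(254,278.4),(238.7,210.6)],.012); print(P,np.linalg.norm(P[0]-P[1]),np.linalg.norm(P[2]-P[1]))
e=P[0]-P[1]; f=P[2]-P[1]; print(np.degrees(np.arctan2(e[1],e[0])),np.degrees(np.arctan2(f[1],f[0])))
print((P[0]+P[2])/2)
st=telemetry.read_state();print(st["position"],st["opening"],st["force"])
im=np.load("pics/top0.npy")[195:320,95:265]; cv2.imwrite("pics/rack.png",cv2.resize(im[:,:,::-1],(800,588),interpolation=cv2.INTER_CUBIC))
E
```

```text
[[0.4021 0.3014 0.012 ]
 [0.4678 0.0141 0.012 ]
 [0.6117 0.0468 0.012 ]] 0.29471398021813733 0.14755623501954668
102.88950260620821 12.782763286213688
[0.5069 0.1741 0.012 ]
[ 0.4689 -0.2779  0.2307] 0.16126478409279732 [ 0.2809  0.7284 -0.4177]
```

View pics/rack.png

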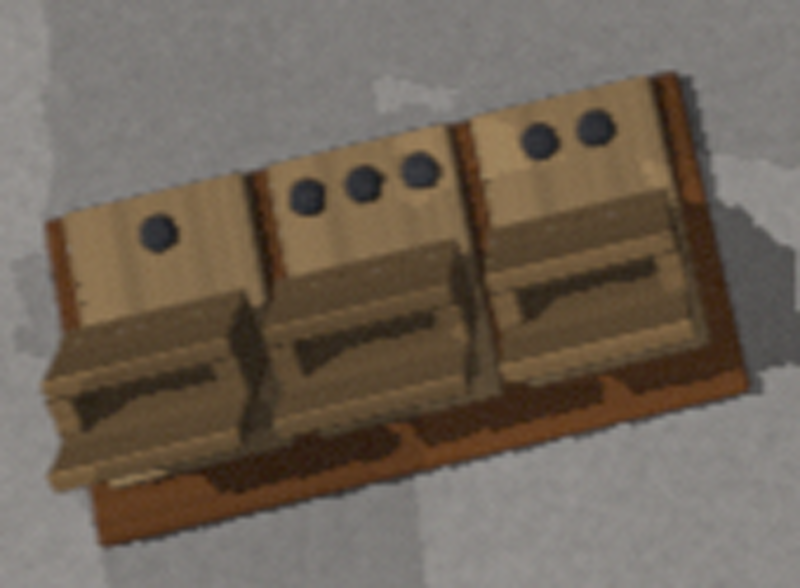

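The rack crop shows the stud counts clearly: 1 at (158,232), 3 at (365,183) and 2 at (570,135). The slots are dark bands at (150,395), (365,340) and (585,288).

```bash
cat >> h.py <<'E'
def pocket_rot(psi=12.8,tilt=30):
    p,t=np.radians(psi),np.radians(tilt)
    z=np.array([np.sin(t)*np.cos(p),np.sin(t)*np.sin(p),-np.cos(t)]); x=np.array([-np.sin(p),np.cos(p),0]); return np.c_[x,np.cross(z,x),z]
E
python3 - <<'E'
from h import *
print(move([.40,.02,.26],pocket_rot()))
f=lambda x,y:onz("top",[(x/4.706+95,y/4.706+195)],.07)
print(f(158,385),f(365,330),f(585,280))
print("studs",*[onz("top",[(x/4.706+95,y/4.706+195)],.045) for x,y in((158,232),(365,183),(570,135))])
E
```

```text
(array([ 1.8127, -0.9301, -0.206 ]), array([-0.081 ,  0.0202, -0.073 ]))
[[0.4756 0.2602 0.07  ]] [[0.4979 0.1738 0.07  ]] [[0.5182 0.0814 0.07  ]]
studs [[0.5397 0.2721 0.045 ]] [[0.5606 0.1815 0.045 ]] [[0.5811 0.0915 0.045 ]]
```

>>> {"method": "carry_out", "body": {"deltas": [[[0.08,-0.04,-0.02,-0.008,0.002,-0.007,1],[0.2,-0.1,-0.04,-0.02,0.005,-0.018,1],[0.35,-0.17,-0.06,-0.032,0.008,-0.029,1],[0.5,-0.25,-0.09,-0.045,0.011,-0.04,1],[0.65,-0.32,-0.11,-0.058,0.014,-0.052,1],[0.8,-0.4,-0.13,-0.07,0.017,-0.063,1],[0.92,-0.46,-0.15,-0.078,0.019,-0.07,1],[1,-0.5,-0.16,-0.081,0.0202,-0.073,1],[1,-0.5,-0.16,-0.081,0.0202,-0.073,1],[1,-0.5,-0.16,-0.081,0.0202,-0.073,1]]]}}

```text
time_s: 6.03
position: [0.4311, -0.113, 0.2511]
tcp_rot: [[-0.22, 0.848, 0.482], [0.975, 0.189, 0.114], [0.006, 0.495, -0.869]]
force: [0.3, -0.5, -1.0]
opening: 0.152
grasp_force: 30.0
```

```bash
python3 - <<'E'
from h import *
st=telemetry.read_state(); print(st["position"],st["joint_positions"],st["force"]); print(np.array(st["tcp_rot"]))
print(move([.40,.02,.26],pocket_rot()))
E
```

```text
[ 0.4311 -0.113   0.2511] [-47.8001   7.4105 122.9976  40.573   41.8045 -89.4577] [ 0.325  -0.5153 -1.038 ]
[[-0.2203  0.848   0.482 ]
 [ 0.9754  0.1887  0.1139]
 [ 0.0057  0.4952 -0.8687]]
(array([ 0.9108,  0.0209, -0.0502]), array([-0.0009, -0.0007, -0.0006]))
```

>>> {"method": "carry_out", "body": {"deltas": [[[0.08,0.002,-0.01,0,0,0,1],[0.2,0.005,-0.02,0,0,0,1],[0.35,0.01,-0.03,0,0,0,1],[0.5,0.01,-0.04,0,0,0,1],[0.65,0.02,-0.05,0,0,0,1],[0.8,0.02,-0.05,0,0,0,1],[0.9,0.02,-0.05,0,0,0,1],[0.91,0.02,-0.05,0,0,0,1],[0.91,0.02,-0.05,0,0,0,1],[0.91,0.02,-0.05,0,0,0,1]]]}}

```text
time_s: 6.87
position: [0.4015, 0.0189, 0.2609]
tcp_rot: [[-0.221, 0.846, 0.485], [0.975, 0.19, 0.113], [0.003, 0.498, -0.867]]
force: [-0.2, -0.0, -0.4]
opening: 0.164
grasp_force: 30.0
```

```bash
python3 - <<'E'
from h import *
import pickle
st=telemetry.read_state(); im=capture("wrist"); np.save("pics/w3.npy",im); pickle.dump(st,open("pics/w3.pkl","wb"))
print(st["position"],st["joint_positions"])
cv2.imwrite("pics/w3.png",cv2.resize(im[:,:,::-1],(800,600),interpolation=cv2.INTER_CUBIC))
E
```

```text
[0.4015 0.0189 0.2609] [-29.4475  -0.2427 129.5311  37.458   33.6066 -70.7098]
```

View pics/w3.png

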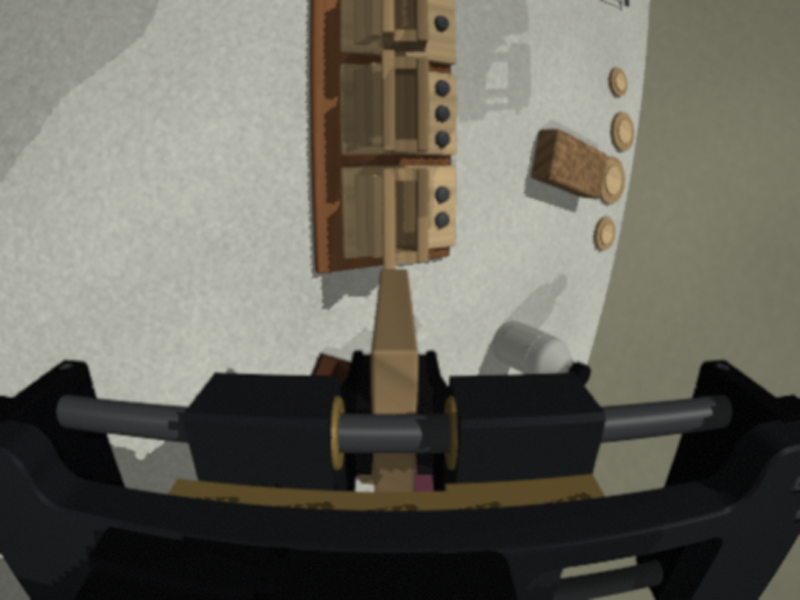

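The wrist view looks straight along the slots: studs 2 at (442,205), 3 at (442,113) and 1 at (442,22). The slots lie between columns 397 and 417, and the blank is held square between the fingers. Next I get closer to pocket 1.

>>> {"method": "carry_out", "body": {"deltas": [[[0.08,0.01,0.03,0,0,0,1],[0.2,0.02,0.08,0,0,0,1],[0.35,0.03,0.15,0,0,0,1],[0.5,0.05,0.25,0,0,0,1],[0.65,0.07,0.35,0,0,0,1],[0.8,0.08,0.45,0,0,0,1],[0.92,0.09,0.52,0,0,0,1],[1,0.09,0.57,0,0,0,1],[1,0.09,0.57,0,0,0,1],[1,0.09,0.57,0,0,0,1]]]}}

```text
time_s: 7.75
position: [0.4207, 0.1782, 0.1931]
tcp_rot: [[-0.222, 0.847, 0.483], [0.975, 0.19, 0.114], [0.005, 0.496, -0.868]]
force: [-0.2, -0.1, -0.5]
opening: 0.161
grasp_force: 30.0
```

```bash
python3 - <<'E'
from h import *
import pickle
st=telemetry.read_state(); im=capture("wrist"); np.save("pics/w4.npy",im); pickle.dump(st,open("pics/w4.pkl","wb"))
print(st["position"],st["joint_positions"])
cv2.imwrite("pics/w4.png",cv2.resize(im[:270,120:400,::-1],(622,600),interpolation=cv2.INTER_CUBIC))
E
```

```text
[0.4207 0.1782 0.1931] [  6.5961  14.8409 129.2502  27.6257   7.1585 -32.7198]
```

View pics/w4.png

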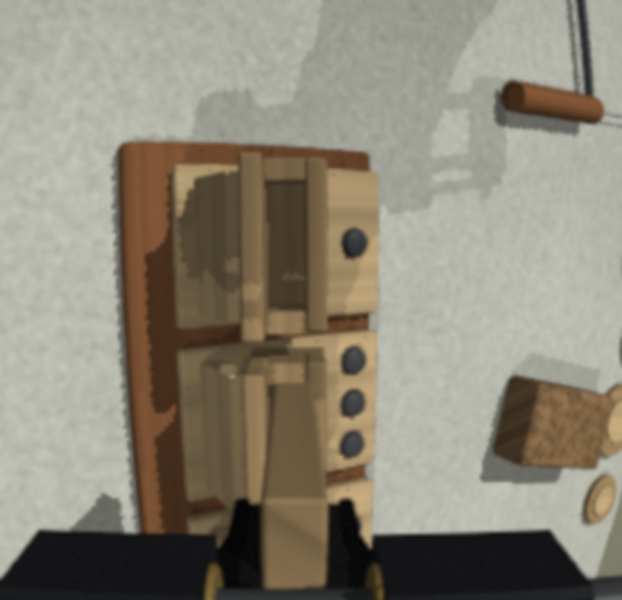

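In the crop, the robot-side board top of pocket 1 runs from x=241 to 263. The far board top runs from 305 to 326, and the cheeks' inner edges are near y=181 and y=310. I'll measure those edges at native resolution.

```bash
python3 - <<'E'
from h import *
im=np.load("pics/w4.npy"); g=cv2.cvtColor(im,cv2.COLOR_RGB2GRAY).astype(int)
for r in (88,98,112,125,132): print(r,g[r-1:r+2,224:272].mean(0).astype(int))
print("cols from row 62")
for c in (243,248,253): print(c,g[62:156,c-1:c+2].mean(1).astype(int))
E
```

```text
88 [ 76  75  72  70  79  93  98 100 101 103 105 107 110 108  96  84  64  59
  61  62  62  64  64  62  61  59  58  59  60  60  61  60  58  57  72  88
  93  94  96  99 102 106 114 128 145 150 150 150]
98 [ 76  76  73  69  77  92  98 100 101 103 105 108 112 111  95  82  64  60
  61  61  62  63  63  62  61  59  58  59  60  60  61  60  57  55  69  86
  93  94  96  99 102 106 113 117 129 134 134 134]
112 [ 76  76  72  66  73  91  98 100 101 103 106 109 112 110  97  90  81  65
  62  62  62  62  63  62  61  59  58  59  59  60  61  61  57  56  68  85
  93  95  97  99 102 107 115 126 138 141 141 141]
125 [ 74  75  74  72  70  84  96  99 102 104 106 109 112 112 104  92  79  64
  61  62  62  62  64  69  73  72  70  71  72  73  73  74  70  62  68  85
  94  96  98 100 103 106 112 121 132 136 137 137]
132 [ 89  91  94  91  86 103 119 123 123 125 129 130 127 119 107  92  79  64
  61  61  61  62  62  62  61  60  58  59  58  60  61  61  59  57  68  85
  94  97  98 101 103 106 115 127 137 141 142 142]
cols from row 62
243 [160 158 147 112  82  71  69  72  80  97 103 103 103 103 104 103 103 101
  87  64
[... 375 characters left out ...]
 95
  80  58  51  57  60  60  61  61  61  61  60  61  61  61  61  60  61  60
  60  61  60  60  61  61  60  60  60  60  60  60  60  61  60  60  60  60
  60  60  61  61  61  62  66  71  76  74  64  61  60  60  61  61  61  61
  61  59  58  54  56  77 105 120 123 124 124 124 124 124 123 117  94  74
  69  71  77  82]
253 [160 160 157 140  99  76  73  73  80  95 100 100 100 100 100 100 100  96
  80  57  51  58  61  61  61  61  60  60  60  61  60  60  60  61  60  61
  60  60  60  61  61  60  60  60  61  60  60  60  60  60  60  60  60  60
  60  60  60  60  60  61  67  74  79  75  64  61  60  60  60  59  60  60
  59  59  56  52  55  76 105 120 124 123 123 123 124 123 122 116  96 100
 129 143 146 140]
```

```bash
cat >> h.py <<'E'
def ontool(px,zt):
    "wrist pixel -> tool-frame point at tool z = zt"
    c=camera_info("wrist"); K,T=c["mtx"],c["T_tool_cam"]; px=np.atleast_2d(px).astype(float)
    d=(px-K[:2,2])/K[0,0]; r=np.linalg.norm(d,axis=1); d=np.c_[d*np.sinc(r/np.pi)[:,None],np.cos(r)]@T[:3,:3].T
    return T[:3,3]+d*((zt-T[2,3])/d[:,2])[:,None]
E
python3 - <<'E'
from h import *
im=np.load("pics/w4.npy"); g=cv2.cvtColor(im,cv2.COLOR_RGB2GRAY).astype(int)
for D in (.296,.306,.316):
    z=D-.162; a=ontool([(250,80.2),(250,139.0),(258,105)],z); b=ontool([(238.6,105),(228.3,105)],z-.026)
    print(D,"cheeks",a[:2,0],a[0,0]-a[1,0],"cx",a[:2,0].mean(),"far",a[2,1],"rob",b[:,1])
print("blank col 252 rows 155-235",g[155:235,251:254].mean(1).astype(int))
print(g[180,232:275],g[205,232:275])
for r in (168,170,172,174): print(r,ontool([(252,r)],.066)[0,0])
for r in (222,225,228): print(r,ontool([(252,r)],-.038)[0,0])
E
```

```text
0.296 cheeks [0.1026 0.0439] 0.05874273914184573 cx 0.07325825013976198 far 0.006470869601757852 rob [-0.0115 -0.0207]
0.306 cheeks [0.1034 0.0427] 0.06072805325185883 cx 0.07301551036307219 far 0.006686389506736278 rob [-0.0119 -0.0215]
0.316 cheeks [0.1041 0.0414] 0.06271336736187194 cx 0.07277277058638242 far 0.006901909411714703 rob [-0.0123 -0.0223]
blank col 252 rows 155-235 [133 110  90  83  83  82  83  88 104 118 122 122 122 122 122 122 118 102
  91  89  90  89  90  90  89  90  89  89  90  90  90  90  90  90  90  90
  90  90  90  90  91  90  91  91  91  91  91  91  91  91  91  91  91  91
  92  92  92  92  92  92  92  92  93  93  92  93  93  94  99 112 121 119
 114 112 111 111 110 109 108 105]
[124 125 126 128 130 130 124 108  92  74  62  68  82  89  90  90  91  90
  91  91  90  90  89  88  89  88  88  89  93 102 109 112 117 122 125 135
 142 145 145 146 136 104  63] [122 124 125 127 130 133 129 106  79  80  89  91  92  92  93  92  92  92
  92  93  91  91  92  91  91  91  89  90  89  90  91  96 107 118 124 134
 143 146 148 155 157 148 117]
168 0.029373751946797456
170 0.027761373674740207
172 0.026143972973582667
174 0.024521379269380306
222 0.02775960466081895
225 0.026277115189584727
228 0.024781487340466077
```

>>> {"method": "carry_out", "body": {"deltas": [[[0.05,-0.017,0,0,0,0,1],[0.12,-0.017,0,0,0,0,1],[0.2,-0.017,0,0,0,0,1],[0.3,-0.017,0,0,0,0,1],[0.4,-0.017,0.05,0,0,0,1],[0.497,-0.017,0.1,0,0,0,1],[0.497,-0.017,0.18,0,0,0,1],[0.497,-0.017,0.25,0,0,0,1],[0.497,-0.017,0.25,0,0,0,1],[0.497,-0.017,0.25,0,0,0,1]]]}}

```text
time_s: 8.63
position: [0.4209, 0.2537, 0.1607]
tcp_rot: [[-0.219, 0.847, 0.485], [0.976, 0.187, 0.113], [0.005, 0.498, -0.867]]
force: [-0.4, 0.1, -0.2]
opening: 0.159
grasp_force: 30.0
```

```bash
python3 - <<'E'
from h import *
import pickle
st4=pickle.load(open("pics/w4.pkl","rb"));A=np.array(st4["tcp_rot"])
st=telemetry.read_state(); im=capture("wrist"); np.save("pics/w5.npy",im); pickle.dump(st,open("pics/w5.pkl","wb"))
print(st["joint_positions"],"moved in old tool",A.T@(np.array(st["position"])-st4["position"]), "rel rot",R.from_matrix(A.T@np.array(st["tcp_rot"])).as_rotvec(degrees=True))
F=np.array(st4["position"])+A@[.073,-.0026,.176]; print("pocket1 floor est",F)
cv2.imwrite("pics/w5.png",cv2.resize(im[40:270,160:350,::-1],(496,600),interpolation=cv2.INTER_CUBIC))
E
```

```text
[ 20.2941  22.209  125.98   -59.3644   4.1472  66.0858] moved in old tool [ 0.0735 -0.0015  0.0369] rel rot [-0.1621 -0.0814  0.1653]
pocket1 floor est [0.4872 0.2689 0.0394]
```

View pics/w5.png

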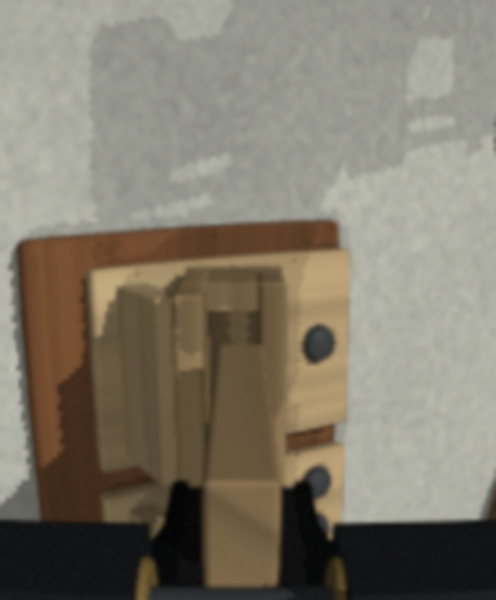

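The crop shows the blank's foot at (240,345) over slot 1, whose inner edges are at about x=206 and x=262. It sits about 1 mm off toward the far board, so I nudge it and insert gently.

>>> {"method": "carry_out", "body": {"deltas": [[[0,-0.006,0,0,0,0,1],[0,-0.006,0.03,0,0,0,1],[0,-0.006,0.06,0,0,0,1],[0,-0.006,0.1,0,0,0,1],[0,-0.006,0.14,0,0,0,1],[0,-0.006,0.18,0,0,0,1],[0,-0.006,0.2,0,0,0,1],[0,-0.006,0.2,0,0,0,1],[0,-0.006,0.2,0,0,0,1],[0,-0.006,0.2,0,0,0,1]]]}}

```text
time_s: 9.52
position: [0.4353, 0.2597, 0.1399]
tcp_rot: [[-0.221, 0.851, 0.476], [0.975, 0.191, 0.111], [0.004, 0.489, -0.873]]
force: [0.6, 1.2, -0.2]
opening: 0.163
grasp_force: 30.0
```

```bash
cat >> h.py <<'E'
def rel(F,psi=12.8):
    "TCP in pocket frame (x,y,z) with floor centre F, plus rot error (deg, tool axes)"
    st=telemetry.read_state(); B=pocket_rot(psi); A=np.array(st["tcp_rot"])
    p=B.T@(np.array(st["position"])-F); print("pocket xyz mm",np.array([p[1],p[0],-p[2]])*1e3,"roterr",R.from_matrix(A.T@B).as_rotvec(degrees=True),"f",np.array(st["force"]),"ftool",A.T@np.array(st["force"]),"q",st["joint_positions"],"t",st["time_s"])
E
python3 -c "
from h import *
rel([.4872,.2689,.0394])"
```

```text
pocket xyz mm [  4.6327   2.4931 113.3185] roterr [-0.7524 -0.1799 -0.1279] f [ 0.5958  1.2474 -0.2233] ftool [1.0839 0.6366 0.6171] q [ 20.3066  25.8448 124.6012 -81.9113   3.5151  88.5802] t 9.5167
```

j4 is at its −82° limit, so pocket 1 needs a wrist-branch change. I'll fit the arm's geometry from the logged states so I can plan it.

```bash
cat > kin.py <<'E'
from h import *
from scipy.optimize import least_squares
import pickle
def tdir(q):
    q=np.radians(q); return (R.from_euler('z',q[0])*R.from_euler('y',q[1]+q[2])*R.from_euler('z',q[3])).apply([np.sin(q[4]),0,np.cos(q[4])])
def rows(q):
    a=np.radians(q[1]); b=np.radians(q[1]+q[2]); c,s=np.cos(np.radians(q[0])),np.sin(np.radians(q[0])); z=tdir(q)
    rr=np.array([0,1,np.sin(a),np.sin(b),np.cos(b)]); zz=np.array([1,0,np.cos(a),np.cos(b),-np.sin(b)])
    return np.c_[np.array([c*rr,s*rr,zz]),z]
D=[([-74.8,30.224,82.088,0,67.689,-10.227],[.268,-.564,.2217]),([-59.8388,18.9621,98.6728,-.0211,62.3613,-45.3056],[.3397,-.3638,.2421]),
([-47.8001,7.4105,122.9976,40.573,41.8045,-89.4577],[.4311,-.113,.2511]),([-29.4475,-.2427,129.5311,37.458,33.6066,-70.7098],[.4015,.0189,.2609])]
for f in("w1","w4","w5"):
    s=pickle.load(open(f"pics/{f}.pkl","rb")); D.append((s["joint_positions"],s["position"]))
s=telemetry.read_state(); D.append((s["joint_positions"],s["position"]))
A=np.vstack([rows(q) for q,_ in D]); b=np.hstack([p for _,p in D]); X=np.linalg.lstsq(A,b,rcond=None)[0]
def fk(q): return rows(q)@X
def ik(p,z,q0):
    "first five joints for TCP p and tool direction z, near q0"
    f=lambda q:np.r_[(fk(np.r_[q,0])-p)*20,(tdir(np.r_[q,0])-z)*5]
    lo=[-176,-43,12.6,-82,0];hi=[176,126,139.9,262,151]
    r=least_squares(f,np.clip(q0[:5],np.add(lo,.1),np.subtract(hi,.1)),bounds=(lo,hi),x_scale=[1,1,1,10,1]); return r.x,np.abs(r.fun).max()
E
python3 - <<'E'
from kin import *
print(X, (A@X-b).reshape(-1,3)*1e3); print(tdir(D[-1][0]),np.array(s["tcp_rot"])[:,2], tdir(D[2][0]))
F=np.array([.4872,.2689,.0394]);B=pocket_rot()
q=np.array([20,24,125,240,5.])
for t in (0,2,4):
  for h in (66,85,105,125,145):
    Bz=pocket_rot(12.8,30+t)[:,2]; x,e=ik(F-B[:,2]*h*1e-3,Bz,q); print(t,h,x.round(1),e.round(4))
E
```

```text
[ 0.6256 -0.1324  0.6472  0.5626  0.2271  0.5408] [[-103.4455  -41.6613   -1.3591]
 [-103.2047  -43.5244   -7.3613]
 [ -14.4364    2.5521    8.867 ]
 [  -3.1891  -34.7138   10.7732]
 [ -72.7373  -84.1387   -2.8234]
 [  18.514   -95.9088   -0.4288]
 [  43.9451 -117.7099   -2.616 ]
 [  37.3826 -119.756    -5.0515]]
[ 0.4757  0.1113 -0.8725] [ 0.4757  0.1113 -0.8725] [ 0.482   0.1139 -0.8687]
0 66 [ 45.6  33.8 120.9 262.   15.5] 0.113
0 85 [ 46.3  31.8 122.4 262.   15.6] 0.1635
0 105 [ 46.9  29.5 124.  262.   15.7] 0.2216
0 125 [ 47.6  27.2 125.7 262.   15.7] 0.2852
0 145 [ 48.2  24.8 127.3 262.   15.7] 0.3542
2 66 [ 48.3  34.4 120.9 262.   18. ] 0.0229
2 85 [ 49.   32.3 122.5 262.   18.1] 0.0763
2 105 [ 49.7  30.1 124.1 262.   18.2] 0.1378
2 125 [ 50.4  27.7 125.8 262.   18.3] 0.2049
2 145 [ 51.1  25.4 127.4 262.   18.3] 0.2779
4 66 [ 50.6  35.6 121.7 255.5  20.7] 0.0
4 85 [ 51.9  33.1 122.7 260.9  20.9] 0.0
4 105 [ 52.9  30.8 124.2 262.   21.1] 0.0542
4 125 [ 53.7  28.5 125.9 262.   21.2] 0.1254
4 145 [ 54.4  26.1 127.5 262.   21.2] 0.2026
```

```bash
sed -i 's/    return np.c_\[np.array(\[c\*rr,s\*rr,zz\]),z\]/    return np.c_[np.array([c*rr,s*rr,zz]),z,[-s,c,0]]/' kin.py
python3 - <<'E'
from kin import *
print(X, np.abs(A@X-b).max()*1e3)
F=np.array([.4872,.2689,.0394]);B=pocket_rot()
for al in (0,):
 for q0 in (240,100,-60):
  q=np.array([20,24,125,q0,5.])
  for t in (0,1,2,4):
   for h in (66,85,105,125,145):
    z=pocket_rot(12.8,30+t)[:,2]; x,e=ik(F-B[:,2]*h*1e-3,z,q); 
    if e<.03: print(q0,t,h,x.round(1),e.round(4))
E
```

```text
[0.2741 0.0005 0.5877 0.3911 0.1142 0.3055 0.111 ] 0.5860199625784546
240 0 66 [ 19.7  33.1 124.5 205.    8.2] 0.0
240 0 85 [ 19.9  30.4 125.1 213.6   6.4] 0.0
240 0 105 [ 20.1  27.5 125.7 231.    4.7] 0.0
240 0 125 [ 20.3  24.5 126.1 262.    3.8] 0.0048
240 1 66 [ 19.8  33.5 125.2 201.   10.1] 0.0
240 1 85 [ 20.   30.8 125.8 206.7   8.3] 0.0
240 1 105 [ 20.2  27.8 126.4 217.6   6.3] 0.0
240 1 125 [ 20.5  24.8 126.8 239.5   4.6] 0.0
240 1 145 [ 20.6  21.9 127.5 262.    4. ] 0.0277
240 2 66 [ 19.9  33.9 125.9 198.2  12.1] 0.0
240 2 85 [ 20.1  31.1 126.5 202.4  10.2] 0.0
240 2 105 [ 20.3  28.1 127.1 209.7   8.1] 0.0
240 2 125 [ 20.6  25.1 127.5 223.5   6. ] 0.0
240 2 145 [ 20.8  21.9 127.8 251.4   4.5] 0.0
240 4 66 [ 20.1  34.7 127.2 194.7  16.3] 0.0
240 4 85 [ 20.3  31.9 127.9 197.2  14.3] 0.0
240 4 105 [ 20.5  28.9 128.5 201.3  12. ] 0.0
240 4 125 [ 20.8  25.8 128.9 207.9   9.6] 0.0
240 4 145 [ 21.   22.6 129.2 220.    7.2] 0.0
100 0 66 [ 19.7  33.1 124.5 205.    8.2] 0.0
100 0 85 [ 19.9  30.4 125.1 213.6   6.4] 0.0
100 0 105 [ 20.1  27.5 125.7 231.    4.7] 0.0
100 0 125 [ 20.3  24.5
[... 203 characters left out ...]
] 0.0
100 1 125 [ 20.5  24.8 126.8 239.5   4.6] 0.0
100 1 145 [ 20.7  21.7 127.  -82.    4.1] 0.0005
100 2 66 [ 19.9  33.9 125.9 198.2  12.1] 0.0
100 2 85 [ 20.1  31.1 126.5 202.4  10.2] 0.0
100 2 105 [ 20.3  28.1 127.1 209.7   8.1] 0.0
100 2 125 [ 20.6  25.1 127.5 223.5   6. ] 0.0
100 2 145 [ 20.8  21.9 127.8 251.4   4.5] 0.0
100 4 66 [ 20.1  34.7 127.2 194.7  16.3] 0.0
100 4 85 [ 20.3  31.9 127.9 197.2  14.3] 0.0
100 4 105 [ 20.5  28.9 128.5 201.3  12. ] 0.0
100 4 125 [ 20.8  25.8 128.9 207.9   9.6] 0.0
100 4 145 [ 21.   22.6 129.2 220.    7.2] 0.0
-60 0 125 [ 20.4  24.3 125.7 -82.    3.8] 0.0249
-60 0 145 [ 20.6  21.4 126.3 -57.2   4.6] 0.0
-60 1 145 [ 20.7  21.7 127.  -82.    4.1] 0.0005
```

```bash
cat >> kin.py <<'E'
def fullik(p,Rt,q0):
    x,e=ik(p,Rt[:,2],q0); qr=np.radians(x)
    M=(R.from_euler('z',qr[0])*R.from_euler('y',qr[1]+qr[2])*R.from_euler('z',qr[3])*R.from_euler('y',qr[4])).as_matrix().T@Rt
    return x,np.degrees(np.arctan2(M[1,0],M[0,0])),e
E
python3 - <<'E'
from kin import *
q=np.array(s["joint_positions"]); 
x=fullik(np.array(s["position"]),np.array(s["tcp_rot"]),q); print("check",x,q, "offset j6",q[5]-x[1])
F=np.array([.4872,.2689,.0394]);B=pocket_rot()
for al in (4,5,6,8):
   for h in (68,85,105,125,145,165):
    Rt=B@R.from_euler('y',al,degrees=True).as_matrix()
    x,j6,e=fullik(F+B@[-.004,0,-h*1e-3],Rt,np.array([20,24,125,100,5.])); print(al,h,x.round(1),round(j6,1),e.round(4))
E
```

```text
check (array([ 20.311 ,  25.8528, 124.6036, -82.    ,   3.5165]), np.float64(178.6732797702106), np.float64(0.0003604203145377016)) [ 20.3066  25.8448 124.6012 -81.9113   3.5151  88.5802] offset j6 -90.09308217800894
4 68 [ 15.7  32.8 125.9 164.    9.2] -71.7 0.0
4 85 [ 15.8  30.3 126.5 160.3   7.4] -67.8 0.0
4 105 [ 15.9  27.3 127.1 151.6   5.2] -59.0 0.0
4 125 [ 16.   24.2 127.5 127.7   3. ] -35.0 0.0
4 145 [ 16.1  21.1 127.7  65.8   2.6] 27.0 0.0
4 165 [ 16.2  17.8 127.8  28.8   4.8] 64.2 0.0
5 68 [ 14.9  32.8 126.2 156.4  10. ] -65.0 0.0
5 85 [ 14.9  30.3 126.8 151.4   8.2] -59.8 0.0
5 105 [ 15.   27.3 127.3 140.8   6.2] -49.1 0.0
5 125 [ 15.1  24.2 127.7 118.6   4.4] -26.7 0.0
5 145 [ 15.1  21.  128.   78.1   3.9] 14.0 0.0
5 165 [ 15.2  17.8 128.1  43.9   5.5] 48.3 0.0
6 68 [ 14.   32.9 126.4 149.9  10.8] -59.3 0.0
6 85 [ 14.   30.4 127.  144.2   9.2] -53.5 0.0
6 105 [ 14.1  27.4 127.6 133.1   7.4] -42.3 0.0
6 125 [ 14.1  24.2 128.  113.6   5.8] -22.6 0.0
6 145 [ 14.2  21.  128.3  83.6   5.4] 7.6 0.0
6 165 [ 14.2  17.8 128.4  54.8   6.5] 36.6 0.0
8 68 [ 12.3  33.  126.8 139.5  12.8] -50.7 0.0
8 85 [ 12.3  30.5 127.4 133.4  11.4] -44.4 0.0
8 105 [ 12.2  27.5 128.  123.    9.9] -33.9 0.0
8 125 [ 12.2  24.3 128.5 108.    8.7] -18.7 0.0
8 145 [ 12.2  21.1 128.7  88.3   8.3] 1.2 0.0
8 165 [ 12.2  17.8 128.9  67.6   9. ] 22.1 0.0
```

>>> {"method": "carry_out", "body": {"deltas": [[[0,0,-0.06,0,0,0,1],[0,0,-0.12,0,0,0,1],[0,0,-0.2,0,0,0,1],[0,0,-0.28,0,0,0,1],[0,0,-0.3,0,0.004,0,1],[0,0,-0.3,0,0.008,0,1],[0,0,-0.3,0,0.014,0,1],[0,0,-0.3,0,0.014,0,1],[0,0,-0.3,0,0.014,0,1],[0,0,-0.3,0,0.014,0,1]]]}}

```text
time_s: 10.35
position: [0.4114, 0.2542, 0.1761]
tcp_rot: [[-0.255, 0.857, 0.449], [0.965, 0.194, 0.178], [0.066, 0.478, -0.876]]
force: [0.2, 0.6, -1.4]
opening: 0.16
grasp_force: 30.0
```

```bash
python3 -c "
from h import *
rel([.4872,.2689,.0394])"
```

```text
pocket xyz mm [  1.5328   2.4929 156.9407] roterr [-1.4233 -4.2623 -0.1148] f [ 0.1599  0.6362 -1.397 ] ftool [ 0.4812 -0.4081  1.4085] q [ 16.9764  18.9446 126.2567  20.6317   6.4202 -16.7815] t 10.35
```

```bash
cat >> h.py <<'E'
def topocket(F,x,y,h,al=0,psi=12.8,tilt=30):
    B=pocket_rot(psi); Rt=pocket_rot(psi,tilt)@R.from_euler('y',al,degrees=True).as_matrix()
    v,w=move(np.array(F)+B@(np.array([y,x,-h])*1e-3),Rt); print("shift",v,"turn",w)
E
python3 -c "
from h import *
topocket([.4872,.2689,.0394],0,-2.9,140,5)"
```

```text
shift [-0.0443 -0.0074  0.1102] turn [-0.0039  0.002  -0.0005]
```

>>> {"method": "carry_out", "body": {"deltas": [[[-0.044,-0.007,0.03,-0.004,0.002,0,1],[-0.044,-0.007,0.06,-0.004,0.002,0,1],[-0.044,-0.007,0.1,-0.004,0.002,0,1],[-0.044,-0.007,0.11,-0.004,0.002,0,1],[-0.044,-0.007,0.11,-0.004,0.002,0,1],[-0.044,-0.007,0.11,-0.004,0.002,0,1],[-0.044,-0.007,0.11,-0.004,0.002,0,1],[-0.044,-0.007,0.11,-0.004,0.002,0,1],[-0.044,-0.007,0.11,-0.004,0.002,0,1],[-0.044,-0.007,0.11,-0.004,0.002,0,1]]]}}

```text
time_s: 11.18
position: [0.4201, 0.2506, 0.1607]
tcp_rot: [[-0.26, 0.845, 0.468], [0.963, 0.189, 0.194], [0.076, 0.501, -0.862]]
force: [0.0, 1.1, -0.7]
opening: 0.159
grasp_force: 30.0
```

```bash
python3 -c "
from h import *
rel([.4872,.2689,.0394]); topocket([.4872,.2689,.0394],0,-2.9,108,5)"
```

```text
pocket xyz mm [  0.5311  -3.0009 139.807 ] roterr [ 0.0514 -4.9297 -0.1809] f [ 0.005   1.0883 -0.6727] ftool [ 0.9952 -0.1272  0.7939] q [ 15.3481  21.8625 127.8427  88.9001   3.6506 -86.5045] t 11.1833
shift [-0.0176 -0.0037  0.2113] turn [ 0.0002  0.0002 -0.0005]
```

>>> {"method": "carry_out", "body": {"deltas": [[[-0.003,-0.004,0.03,0,0,0,1],[-0.006,-0.004,0.07,0,0,0,1],[-0.01,-0.004,0.12,0,0,0,1],[-0.014,-0.004,0.17,0,0,0,1],[-0.018,-0.004,0.21,0,0,0,1],[-0.018,-0.004,0.21,0,0,0,1],[-0.018,-0.004,0.21,0,0,0,1],[-0.018,-0.004,0.21,0,0,0,1],[-0.018,-0.004,0.21,0,0,0,1],[-0.018,-0.004,0.21,0,0,0,1]]]}}

```text
time_s: 12.02
position: [0.435, 0.2539, 0.1333]
tcp_rot: [[-0.26, 0.845, 0.468], [0.963, 0.188, 0.194], [0.076, 0.501, -0.862]]
force: [0.3, -0.6, -0.5]
opening: 0.158
grasp_force: 30.0
```

```bash
python3 -c "
from h import *
rel([.4872,.2689,.0394]); topocket([.4872,.2689,.0394],0,-2.9,88,5)
st=telemetry.read_state(); im=capture('wrist'); g=cv2.cvtColor(im,cv2.COLOR_RGB2GRAY).astype(int); np.save('pics/w6.npy',im)
for r in (140,148,154,160,166): print(r,g[r,225:280])"
```

```text
pocket xyz mm [  0.0469  -3.0458 108.4309] roterr [ 0.0707 -4.9239 -0.1893] f [ 0.307  -0.6079 -0.5308] ftool [-0.7053 -0.1211  0.4832] q [  15.2297   26.8102  127.3893  140.0857    5.7768 -137.9296] t 12.0167
shift [-0.0107 -0.0005  0.1358] turn [ 0.0002  0.0002 -0.0005]
140 [73 73 72 70 68 68 68 69 69 67 66 65 64 64 64 64 64 61 62 68 70 69 69 69
 68 69 68 67 68 69 69 69 68 68 69 69 71 70 70 70 71 70 64 65 67 68 69 69
 68 68 67 66 66 65 65]
148 [ 74  73  72  70  67  67  69  69  68  68  66  64  66  65  65  66  65  66
  67  71  71  71  72  73  73  75  76  75  77  79  81  81  81  82  85  86
  87  88  90  92  92  92  93  95  97  99 101 104 106 106 107 108 108 110
 111]
154 [142 142 142 140 129 107  89  83  83  83  84  85  86  89  91  88  84  82
  81  81  82  81  81  81  81  80  80  78  78  78  79  78  77  77  78  78
  74  74  77  78  79  81  82  83  86 100 125 139 143 144 143 144 144 144
 148]
160 [ 72  75  81  84  85  86  86  87  88  89  91  93  94  92  93  96  96  97
  96  97  99 100 100  98  96  94  91  92  92  92  94  95  97  97  96  92
  77  68  78  87  89  89  90  92  94  97 100 108 123 137 144 145 146 151
 159]
166 [ 67  81  92  95  95  95  95  97  99 101 103 105  99  90  92  96  97  97
  96  98  99 101 100  98  96  94  92  91  92  93  95  95  96  97  97  93
  81  71  78  85  88  89  90  92  94  97 100 108 121 135 142 145 151 159
 163]
```

>>> {"method": "carry_out", "body": {"deltas": [[[-0.002,0,0.02,0,0,0,1],[-0.004,0,0.05,0,0,0,1],[-0.006,0,0.08,0,0,0,1],[-0.009,0,0.11,0,0,0,1],[-0.011,0,0.136,0,0,0,1],[-0.011,0,0.136,0,0,0,1],[-0.011,0,0.136,0,0,0,1],[-0.011,0,0.136,0,0,0,1],[-0.011,0,0.136,0,0,0,1],[-0.011,0,0.136,0,0,0,1]]]}}

```text
time_s: 12.9
position: [0.4451, 0.2563, 0.1154]
tcp_rot: [[-0.259, 0.845, 0.468], [0.963, 0.188, 0.194], [0.076, 0.501, -0.862]]
force: [-1.0, 0.4, -1.2]
opening: 0.158
grasp_force: 30.0
```

```bash
python3 -c "
from h import *
rel([.4872,.2689,.0394]); topocket([.4872,.2689,.0394],0,-2.9,70,5)"
```

```text
pocket xyz mm [ 0.0362 -2.9991 87.757 ] roterr [ 0.0583 -4.9186 -0.2114] f [-0.9958  0.4088 -1.1791] ftool [ 0.5623 -1.3548  0.6302] q [  15.1687   29.939   126.8143  151.7811    7.9055 -149.7399] t 12.9
shift [-0.0095 -0.0003  0.118 ] turn [ 0.0002  0.0002 -0.0006]
```

>>> {"method": "carry_out", "body": {"deltas": [[[-0.002,0,0.02,0,0,0,1],[-0.003,0,0.04,0,0,0,1],[-0.005,0,0.06,0,0,0,1],[-0.006,0,0.08,0,0,0,1],[-0.008,0,0.095,0,0,0,1],[-0.009,0,0.105,0,0,0,1],[-0.009,0,0.115,0,0,0,1],[-0.009,0,0.115,0,0,0,1],[-0.009,0,0.115,0,0,0,1],[-0.009,0,0.115,0,0,0,1]]]}}

```text
time_s: 13.73
position: [0.4529, 0.2583, 0.1007]
tcp_rot: [[-0.26, 0.845, 0.468], [0.963, 0.188, 0.195], [0.076, 0.501, -0.862]]
force: [-3.5, -0.8, 8.2]
opening: 0.156
grasp_force: 30.0
```

```bash
python3 -c "
from h import *
rel([.4872,.2689,.0394])"
```

```text
pocket xyz mm [-0.3225 -2.7284 71.02  ] roterr [ 0.0728 -4.9371 -0.2052] f [-3.5055 -0.8494  8.2394] ftool [ 0.7213  1.0065 -8.9087] q [  15.1429   32.4323  126.2899  157.1192    9.7092 -155.1733] t 13.7333
```

>>> {"method": "carry_out", "body": {"deltas": [[[-0.001,0,0.008,0,0,0,1],[-0.001,0,0.014,0,0,0,1],[-0.001,0,0.014,0,0,0,1],[-0.001,0,0.008,0,0,0,0],[-0.001,0,0.006,0,0,0,-0.1],[-0.001,0,0,0,0,0,-0.2],[-0.001,0,0,0,0,0,-0.2],[-0.001,0,0,0,0,0,-0.2],[-0.001,0,0,0,0,0,-0.2],[-0.001,0,0,0,0,0,-0.2]]]}}

```text
time_s: 14.57
position: [0.4538, 0.2581, 0.1]
tcp_rot: [[-0.259, 0.845, 0.467], [0.963, 0.188, 0.194], [0.076, 0.5, -0.863]]
force: [-0.1, 0.2, 1.2]
opening: 0.565
grasp_force: 0.0
```

```bash
python3 -c "
from h import *
rel([.4872,.2689,.0394])"
```

```text
pocket xyz mm [-0.0241 -3.1519 69.9467] roterr [ 0.0264 -4.908  -0.2303] f [-0.0769  0.2067  1.2474] ftool [ 0.3139  0.5978 -1.0718] q [  15.0925   32.548   126.1901  157.0545    9.6777 -155.1271] t 14.5667
```

>>> {"method": "carry_out", "body": {"deltas": [[[0.004,0,-0.05,0,0,0,-0.2],[0.01,0,-0.12,0,0,0,-0.2],[0.016,0,-0.2,0,0,0,-0.2],[0.024,0,-0.3,0,0,0,-0.2],[0.032,0,-0.4,0,0,0,-0.2],[0.04,0,-0.5,0,0,0,-0.2],[0.048,0,-0.6,0,0,0,-0.2],[0.048,0,-0.6,0,0,0,-0.2],[0.048,0,-0.6,0,0,0,-0.2],[0.048,0,-0.6,0,0,0,-0.2]]]}}

```text
time_s: 15.4
position: [0.4133, 0.2521, 0.1688]
tcp_rot: [[-0.265, 0.846, 0.463], [0.96, 0.188, 0.206], [0.087, 0.499, -0.862]]
force: [-0.1, -0.8, 1.1]
opening: 0.599
grasp_force: 0.0
```

```bash
python3 - <<'E'
from h import *
import pickle
st=telemetry.read_state(); im=capture("wrist"); np.save("pics/w7.npy",im); pickle.dump(st,open("pics/w7.pkl","wb"))
rel([.4872,.2689,.0394])
cv2.imwrite("pics/w7.png",cv2.resize(im[40:270,160:350,::-1],(496,600),interpolation=cv2.INTER_CUBIC))
# expected pixel of seated square top corners
F=np.array([.4872,.2689,.0394]);B=pocket_rot()
print((proj("wrist",[F+B@(np.array([y,x,-104])*1e-3) for x in(-7,7) for y in(-28,28)],st)-[160,40])*2.61)
E
```

```text
pocket xyz mm [ -0.9301   0.0161 150.5917] roterr [-0.0257 -5.6352 -0.1541] f [-1.0403  0.8025 -0.101 ] ftool [ 1.0385 -0.778  -0.2296] q [ 15.2643  20.2221 128.1187  71.328    4.6451 -68.9766] t 15.45
[[218.2269 553.4921]
 [216.4283 368.5911]
 [264.9795 553.395 ]
 [266.2481 368.4998]]
```

View pics/w7.png

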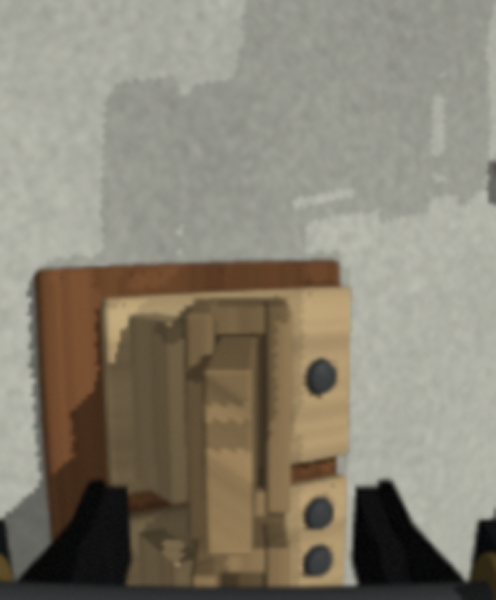

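The crop shows the square top at cols 206–253, rows 370–553. A fully seated blank predicts rows 368–553, so it is home, leaning on the robot-side board. Next I check reach for pockets 2 and 3.

```bash
python3 - <<'E'
from kin import *
B=pocket_rot(); F1=np.array([.4872,.2689,.041]); e=B[:,0]
for n,F in (("2",F1-.19*e),("3",F1-.095*e)):
    print(n,F)
    for h in (68,90,110,130,160):
      for q4 in (30,120):
        x,j6,er=fullik(F+B@[0,0,-h*1e-3],B,np.array([5,24,125,q4,8.])); print(h,x.round(1),round(j6-90,1),er.round(4))
u=np.array([np.cos(np.radians(75.85)),np.sin(np.radians(75.85)),0]);z=np.array([0,0,-1.]);G=np.c_[u,np.cross(z,u),z]
print(move([.4873,-.2008,.24],G))
E
```

```text
2 [0.5293 0.0836 0.041 ]
68 [-11.6  32.2 129.  126.3  14.8] -148.7 0.0
68 [-11.6  32.2 129.  126.3  14.8] -148.7 0.0
90 [-12.4  28.8 129.8 116.2  13.7] -139.0 0.0
90 [-12.4  28.8 129.8 116.2  13.7] -139.0 0.0
110 [-13.2  25.5 130.3 104.4  13.1] -127.6 0.0
110 [-13.2  25.5 130.3 104.4  13.1] -127.6 0.0
130 [-14.   22.2 130.7  90.7  13. ] -114.3 0.0
130 [-14.   22.2 130.7  90.7  13. ] -114.3 0.0
160 [-15.4  17.  130.9  69.9  14.5] -94.2 0.0
160 [-15.4  17.  130.9  69.9  14.5] -94.2 0.0
3 [0.5082 0.1763 0.041 ]
68 [  4.1  32.2 128.5 157.4  11.3] -165.3 0.0
68 [  4.1  32.2 128.5 157.4  11.3] -165.3 0.0
90 [  3.8  28.8 129.3 150.2   9. ] -158.3 0.0
90 [  3.8  28.8 129.3 150.2   9. ] -158.3 0.0
110 [  3.6  25.6 129.8 138.1   6.9] -146.3 0.0
110 [  3.6  25.6 129.8 138.1   6.9] -146.3 0.0
130 [  3.3  22.3 130.2 114.6   5.2] -123.0 0.0
130 [  3.3  22.3 130.2 114.6   5.2] -123.0 0.0
160 [  2.8  17.2 130.5  61.3   5.7] -69.9 0.0
160 [  2.8  17.2 130.5  61.3   5.7] -69.9 0.0
(array([-2.9896,  0.0825, -0.7982]), array([ 0.0781, -0.0347,  0.0768]))
```

>>> {"method": "carry_out", "body": {"deltas": [[[-0.1,0,-0.05,0,0,0,0.1],[-0.25,0,-0.1,0,0,0,0.1],[-0.45,0.01,-0.15,0,0,0,0.1],[-0.65,0.02,-0.2,0,0,0,0.1],[-0.85,0.03,-0.3,0,0,0,0.1],[-1,0.03,-0.35,0,0,0,0.1],[-1,0.03,-0.35,0,0,0,0.1],[-1,0.03,-0.35,0,0,0,0.1],[-1,0.03,-0.35,0,0,0,0.1],[-1,0.03,-0.35,0,0,0,0.1]]]}}

```text
time_s: 16.28
position: [0.4321, 0.0995, 0.2027]
tcp_rot: [[-0.267, 0.846, 0.462], [0.96, 0.19, 0.208], [0.088, 0.498, -0.862]]
force: [0.1, 0.3, 0.5]
opening: 0.446
grasp_force: 0.0
```

>>> {"method": "carry_out", "body": {"deltas": [[[-0.15,0,-0.05,0.01,-0.005,0.01,0.1],[-0.35,0,-0.1,0.02,-0.01,0.02,0.1],[-0.55,0.01,-0.2,0.03,-0.015,0.03,0.1],[-0.75,0.02,-0.3,0.045,-0.02,0.045,0.1],[-0.95,0.03,-0.35,0.06,-0.027,0.06,0.1],[-1,0.03,-0.4,0.078,-0.0347,0.077,0.1],[-1,0.03,-0.4,0.078,-0.0347,0.077,0.1],[-1,0.03,-0.4,0.078,-0.0347,0.077,0.1],[-1,0.03,-0.4,0.078,-0.0347,0.077,0.1],[-1,0.03,-0.4,0.078,-0.0347,0.077,0.1]]]}}

```text
time_s: 17.12
position: [0.4485, -0.0553, 0.2432]
tcp_rot: [[0.242, 0.97, -0.001], [0.97, -0.242, 0.003], [0.002, -0.002, -1.0]]
force: [0.2, 0.6, -0.6]
opening: 0.455
grasp_force: 0.0
```

```bash
cat >> h.py <<'E'
def G(a=75.85):
    u=np.array([np.cos(np.radians(a)),np.sin(np.radians(a)),0]);z=np.array([0,0,-1.]);return np.c_[u,np.cross(z,u),z]
E
python3 - <<'E'
from h import *
st=telemetry.read_state(); print(st["position"],st["joint_positions"],st["time_s"],st["opening"])
print(move([.4873,-.2008,.15],G()))
E
```

```text
[ 0.4485 -0.0553  0.2432] [-21.3402  15.2307 104.4141   0.1444  60.4639  -7.4219] 17.1167 0.4554398753342838
(array([-0.88  ,  0.4864,  0.6183]), array([-0.0003, -0.0004,  0.0004]))
```

>>> {"method": "carry_out", "body": {"deltas": [[[-0.12,0.07,0,0,0,0,0.1],[-0.3,0.16,0,0,0,0,0.1],[-0.5,0.28,0,0,0,0,0.1],[-0.7,0.4,0,0,0,0,0.1],[-0.88,0.486,0.05,0,0,0,0.1],[-0.88,0.486,0.2,0,0,0,0.1],[-0.88,0.486,0.4,0,0,0,0.1],[-0.88,0.486,0.6,0,0,0,0.1],[-0.88,0.486,0.62,0,0,0,0.1],[-0.88,0.486,0.62,0,0,0,0.1]]]}}

```text
time_s: 17.95
position: [0.4846, -0.201, 0.1492]
tcp_rot: [[0.245, 0.969, -0.005], [0.969, -0.245, 0.005], [0.004, -0.006, -1.0]]
force: [0.1, -1.1, 0.6]
opening: 0.451
grasp_force: 0.0
```

```bash
python3 - <<'E'
from h import *
st=telemetry.read_state(); im=capture("wrist"); np.save("pics/w8.npy",im); print(st["position"],st["tcp_rot"][0],st["opening"])
g=cv2.cvtColor(im,cv2.COLOR_RGB2GRAY).astype(int)
for r in (175,195,205,215): print(r,g[r,230:275])
print(g[140:260:2,252])
print(proj("wrist",[[.4873,-.2008,.128],[.4873+.245*.028,-.2008+.97*.028,.1],[.4873-.245*.028,-.2008-.97*.028,.1]],st))
print(move([.4873,-.2008,.078],G()))
E
```

```text
[ 0.4846 -0.201   0.1492] [ 0.2452  0.9695 -0.0047] 0.45063170905501454
175 [ 51  49  50  45  45  49  51  53  53  54  54  54  49  41  46  78 107 120
 123 123 123 123 123 123 123 122 123 123 122 122 123 122 123 122 116  90
  54  40  43  45  45  46  46  48  46]
195 [ 50  50  48  45  44  49  52  53  53  54  54  53  50  47  69 113 138 144
 144 145 147 149 150 150 150 150 150 150 149 150 150 150 149 150 147 130
  93  55  44  45  46  45  47  47  47]
205 [ 51  49  47  44  44  49  51  53  54  54  54  53  49  51  80 125 150 156
 155 155 155 156 155 155 155 155 155 155 156 155 155 155 156 155 152 134
  96  59  48  50  52  52  53  53  47]
215 [ 50  50  49  47  44  48  52  53  53  54  54  54  51  51  79 118 141 146
 146 146 146 146 146 146 146 146 146 146 146 145 146 145 146 145 140 117
  82  56  51  53  52  54  54  53  49]
[ 69  67  43  28  28  26  24  39  52  54  53  55  66  96  96  97 110 119
 127 131 132 135 137 130 129 136 142 147 151 152 152 152 154 156 153 148
 146 146 145 142 135 129 127 129 128 125 120 113 109 106  95  79  33  20
  20  21  22  23  32  38]
[[254.4108 224.6062]
 [254.4024 174.0634]
 [254.1297 242.9649]]
(array([0.0092, 0.0061, 0.4859]), array([-0.0003, -0.0003, -0.0001]))
```

>>> {"method": "carry_out", "body": {"deltas": [[[0.005,0.009,0.1,0,0,0,0.1],[0.005,0.009,0.25,0,0,0,0.1],[0.005,0.009,0.4,0,0,0,0.1],[0.005,0.009,0.485,0,0,0,0.1],[0.005,0.009,0.485,0,0,0,1],[0.005,0.009,0.485,0,0,0,1],[0.005,0.009,0.485,0,0,0,1],[0.005,0.009,0.485,0,0,0,1],[0.005,0.009,0.485,0,0,0,1],[0.005,0.009,0.485,0,0,0,1]]]}}

```text
time_s: 18.83
position: [0.489, -0.2032, 0.0797]
tcp_rot: [[0.247, 0.969, 0.002], [0.969, -0.247, -0.001], [-0.0, 0.002, -1.0]]
force: [-0.2, 1.0, 6.3]
opening: 0.158
grasp_force: 30.0
```

```bash
python3 - <<'E'
from h import *
st=telemetry.read_state(); print(st["position"],st["grasp_force"],st["opening"],np.array(st["force"]))
E
```

```text
[ 0.489  -0.2032  0.0797] 30.000669001601636 0.15796220010649284 [-0.2099  0.9904  6.2654]
```

>>> {"method": "carry_out", "body": {"deltas": [[[0,0,-0.05,0,0,0,1],[0,0,-0.12,0,0,0,1],[0,0,-0.25,0,0,0,1],[0,0,-0.4,0,0,0,1],[0,0,-0.55,0,0,0,1],[0,0,-0.7,0,0,0,1],[0,0,-0.85,0,0,0,1],[0,0,-1,0,0,0,1],[0,0,-1,0,0,0,1],[0,0,-1,0,0,0,1]]]}}

```text
time_s: 19.67
position: [0.4889, -0.2033, 0.2302]
tcp_rot: [[0.247, 0.969, 0.004], [0.969, -0.247, -0.002], [-0.001, 0.004, -1.0]]
force: [-0.4, -0.9, -0.6]
opening: 0.164
grasp_force: 30.0
```

>>> {"method": "carry_out", "body": {"deltas": [[[0.06,-0.03,0,0,0,0,1],[0.15,-0.07,0,-0.01,0.002,-0.009,1],[0.28,-0.13,0,-0.022,0.005,-0.02,1],[0.42,-0.2,0,-0.035,0.009,-0.031,1],[0.57,-0.27,0,-0.048,0.012,-0.042,1],[0.72,-0.33,0,-0.06,0.015,-0.053,1],[0.87,-0.39,0,-0.072,0.018,-0.064,1],[1,-0.43,0,-0.081,0.02,-0.073,1],[1,-0.43,0,-0.081,0.02,-0.073,1],[1,-0.43,0,-0.081,0.02,-0.073,1]]]}}

```text
time_s: 20.5
position: [0.4593, -0.0384, 0.2263]
tcp_rot: [[-0.22, 0.85, 0.479], [0.975, 0.187, 0.117], [0.01, 0.493, -0.87]]
force: [-0.5, -0.1, -1.4]
opening: 0.159
grasp_force: 30.0
```

```bash
python3 - <<'E'
from h import *
rel([.5293,.0836,.041]); topocket([.5293,.0836,.041],0,-78,150)
E
```

```text
pocket xyz mm [  10.1267 -103.43    208.1393] roterr [-0.4748 -0.4714 -0.3515] f [-0.4565 -0.1037 -1.3574] ftool [-0.0144 -1.0762  0.9504] q [-33.5146  10.7441 124.8864  44.4271  31.1478 -82.0996] t 20.5
shift [ 0.1659 -0.0653  0.3895] turn [-0.0013 -0.0013 -0.001 ]
```

>>> {"method": "carry_out", "body": {"deltas": [[[0.05,-0.02,0.08,-0.001,-0.001,-0.001,1],[0.1,-0.04,0.16,-0.001,-0.001,-0.001,1],[0.166,-0.065,0.26,-0.001,-0.001,-0.001,1],[0.166,-0.065,0.34,-0.001,-0.001,-0.001,1],[0.166,-0.065,0.39,-0.001,-0.001,-0.001,1],[0.166,-0.065,0.39,-0.001,-0.001,-0.001,1],[0.166,-0.065,0.39,-0.001,-0.001,-0.001,1],[0.166,-0.065,0.39,-0.001,-0.001,-0.001,1],[0.166,-0.065,0.39,-0.001,-0.001,-0.001,1],[0.166,-0.065,0.39,-0.001,-0.001,-0.001,1]]]}}

```text
time_s: 21.33
position: [0.4775, -0.0129, 0.1734]
tcp_rot: [[-0.221, 0.842, 0.491], [0.975, 0.193, 0.107], [-0.005, 0.503, -0.864]]
force: [-0.0, 0.2, -0.6]
opening: 0.159
grasp_force: 30.0
```

```bash
python3 - <<'E'
from h import *
import pickle
st=telemetry.read_state(); im=capture("wrist"); np.save("pics/w9.npy",im); pickle.dump(st,open("pics/w9.pkl","wb"))
rel([.5293,.0836,.041])
F=np.array([.5293,.0836,.041]);B=pocket_rot()
pr=lambda x,y,z:proj("wrist",[F+B@(np.array([y,x,-z])*1e-3)],st)[0]
print("far in",pr(9,0,32),"rob in",pr(-9,0,58),"rob out",pr(-19,0,58),"cheeks",pr(0,-30.5,32),pr(0,30.5,32))
g=cv2.cvtColor(im,cv2.COLOR_RGB2GRAY).astype(int)
for r in (85,95,105,115,125): print(r,g[r-1:r+2,222:276].mean(0).astype(int))
for c in (246,251): print(c,g[60:236,c-1:c+2].mean(1).astype(int))
E
```

```text
pocket xyz mm [  3.8965 -82.555  150.5856] roterr [0.1854 0.2549 0.1128] f [-0.1486  0.012  -0.7354] ftool [ 0.0481 -0.4927  0.5639] q [ -27.5409   19.4455  127.8546   66.2001   20.6113 -101.1147] t 21.3833
far in [256.6783  99.6618] rob in [235.9187  99.5102] rob out [224.0861  99.6426] cheeks [246.9222 131.89  ] [247.0644  67.3977]
85 [ 75  72  70  84  97 100 101 102 103 106 109 112 112 101  92  85  69  62
  61  61  62  63  64  63  61  60  59  58  59  61  61  61  61  57  54  64
  83  92  94  96  97  99 104 107 112 122 133 136 136 136 136 128 109  81]
95 [ 74  69  70  84  96  99 100 102 104 106 109 113 113 100  92  85  66  61
  62  62  62  63  63  63  60  59  58  59  60  59  61  61  61  57  54  65
  83  93  95  96  98 100 103 108 115 125 141 146 146 147 146 142 125  90]
105 [ 74  70  69  81  93  98 101 102 104 106 109 112 112 102  92  83  63  60
  62  61  62  63  63  63  61  60  59  58  59  59  61  61  61  58  54  65
  83  93  95  96  98 101 104 108 116 127 138 142 142 142 142 140 133 116]
115 [ 75  72  67  79  95  99 100 102 104 106 109 112 114 108  95  82  63  60
  61  61  62  62 
[... 1091 characters left out ...]
00 100 100  99  92  73  51  45  50  57  60  60  60  60  60
  60  61  60  61  60  60  60  60  60  60  60  60  60  60  60  60  60  60
  60  60  60  60  60  60  60  60  59  60  60  60  59  60  59  60  60  60
  59  60  60  60  59  59  60  60  59  60  60  60  60  60  59  56  51  56
  72  90  98 100 100 100 100 100 100  99  98  93  85  77  78  96 107 122
 157 177 183 184 185 185 186 185 185 186 187 189 185 160 114  92  90  90
  90  90  91  91  91  91  91  91  92  91  92  92  92  92  92  92  92  92
  92  92  92  93  93  92  92  93  93  92  93  92  92  92  95  97 101 103
 105 107 108 110 112 113 115 116 117 117 118 118 118 119 119 119 120 119
 120 120 120 120 119 119 118 117 116 116 116 117 117 117]
```

```bash
python3 - <<'E'
from h import *
im=np.load("pics/w9.npy");g=cv2.cvtColor(im,cv2.COLOR_RGB2GRAY).astype(int)
print(ontool([(252,163.8)],.0677)[0,0],ontool([(252,163.8)],.066)[0,0],ontool([(252,205),(252,209)],-.020)[:,0])
for r in (167,180,200): print(r,g[r,232:275])
for c in (244,252,259): print(c,g[158:170,c])
E
```

```text
0.03239286804746208 0.03274866756762829 [0.0295 0.0273]
167 [192 190 189 187 185 184 184 185 186 182 162 120  87  83  86  87  89  90
  90  91  91  89  90  89  89  88  89  93 115 155 181 187 186 187 190 193
 192 191 187 186 186 185 185]
180 [188 187 187 186 186 185 184 180 164 125  84  79  86  87  89  89  91  92
  92  93  92  92  91  90  90  88  89  88  89  97 122 160 182 187 187 189
 189 189 189 191 193 193 192]
200 [186 190 192 194 192 177 141 106  95  94  94  94  94  95  95  94  94  94
  95  95  95  94  95  94  94  94  95  95  95  94  94  94  96 114 154 180
 184 184 183 184 186 189 190]
244 [188 188 187 186 184 171 130  99  89  87  84  80]
252 [186 188 190 192 187 161 114  92  90  91  91  91]
259 [193 189 185 181 178 163 123 103  96  93  91  91]
```

```bash
python3 - <<'E'
from h import *
topocket([.5293,.0836,.041],0.2,-4.4,130)
topocket([.5293,.0836,.041],0.2,-4.4,105)
E
```

```text
shift [ 0.5217 -0.0241  0.1348] turn [0.0005 0.0007 0.0003]
shift [ 0.5224 -0.0246  0.3015] turn [0.0005 0.0007 0.0003]
```

>>> {"method": "carry_out", "body": {"deltas": [[[0.05,-0.024,0,0.0005,0.0007,0.0003,1],[0.12,-0.024,0,0.0005,0.0007,0.0003,1],[0.22,-0.024,0,0.0005,0.0007,0.0003,1],[0.33,-0.024,0,0.0005,0.0007,0.0003,1],[0.44,-0.024,0.03,0.0005,0.0007,0.0003,1],[0.522,-0.024,0.07,0.0005,0.0007,0.0003,1],[0.522,-0.024,0.13,0.0005,0.0007,0.0003,1],[0.522,-0.024,0.135,0.0005,0.0007,0.0003,1],[0.522,-0.024,0.135,0.0005,0.0007,0.0003,1],[0.522,-0.024,0.135,0.0005,0.0007,0.0003,1]]]}}

```text
time_s: 22.22
position: [0.4668, 0.0652, 0.1534]
tcp_rot: [[-0.222, 0.845, 0.487], [0.975, 0.192, 0.111], [0.001, 0.499, -0.866]]
force: [-0.2, 0.8, -0.3]
opening: 0.16
grasp_force: 30.0
```

```bash
python3 - <<'E'
from h import *
import pickle
F=np.array([.5293,.0836,.041])
rel(F); topocket(F,0.2,-4.4,100)
st=telemetry.read_state(); im=capture("wrist"); np.save("pics/w10.npy",im); pickle.dump(st,open("pics/w10.pkl","wb"))
g=cv2.cvtColor(im,cv2.COLOR_RGB2GRAY).astype(int); B=pocket_rot()
pr=lambda x,y,z:proj("wrist",[F+B@(np.array([y,x,-z])*1e-3)],st)[0]
print("far in",pr(9,25,32),"rob in",pr(-9,25,58),"cheek",pr(0,30.5,32),pr(0,40.5,32), "blank foot edge wants",pr(0,28,st and 62))
for r in (150,156,162,168,175): print(r,g[r,225:280])
print(g[130:185,252])
E
```

```text
pocket xyz mm [ -0.1253  -4.1209 129.819 ] roterr [-0.0405 -0.038  -0.0061] f [-0.2056  0.7929 -0.2955] ftool [ 0.8186 -0.1692  0.2442] q [ -14.7222   22.211   130.6038   89.4694   13.3773 -113.7484] t 22.2167
shift [-0.002   0.0023  0.1988] turn [-0.0001 -0.0001 -0.    ]
far in [261.6502 160.5567] rob in [240.3198 166.7757] cheek [251.5374 154.4472] [251.5534 143.2768] blank foot edge wants [251.5109 164.1524]
150 [ 78  73  75  85 100 109 111 112 112 113 114 115 119 119 111 103 105 107
 108 107 109 110 111 111 109 107 104 102 103 104 105 106 107 107 108 105
  89  80  89  97  99  98 101 105 106 110 116 129 147 157 159 163 172 179
 181]
156 [104  97  85  80  94 104 106 106 107 108 110 112 115 117 110  98  86  76
  76  77  77  77  78  78  79  84  90  88  83  77  74  75  75  75  74  71
  66  72  89  97  98  99 101 104 108 111 116 121 131 138 142 148 143 107
  67]
162 [105 102  91  80  92 103 105 105 106 107 109 111 115 117 110  96  79  65
  64  64  65  67  68  69  73  82  86  86  81  72  66  65  66  66  64  59
  58  71  88  97  99 101 101 104 108 112 119 131 143 148 151 155 154 122
  75]
168 [104 102  90  82  91 103 105 106 106 103 103 104 105 103  93  89  91  79
  70  79  87  90  92  94  94  95  96  96  95  94  94  94  92  93  95  96
  87  78  88  97  98 100 102 105 107 112 118 130 144 150 152 158 166 172
 171]
175 [104 102  93  77  70  66  65  64  64  65  66  65  65  64  65  76  81  76
  79  86  91  92  93  94  96  96  96  96  95  95  94  93  93  92  93  96
 101  96  93  97  99 100 103 105 108 113 120 135 145 148 151 159 165 158
 133]
[ 83  83  83  85  97 112 112  98  90  82  71  77  86  89  96 101 102 103
 103 103 102 103 102 103 101  96  88  85  85  83  82  84  86  88  93  95
  95  96  96  96  96  96  96  96  96  96  96  97  97  97  97  97  98  98
  97]
```

>>> {"method": "carry_out", "body": {"deltas": [[[-0.002,0.002,0.03,0,0,0,1],[-0.002,0.002,0.06,0,0,0,1],[-0.002,0.002,0.1,0,0,0,1],[-0.002,0.002,0.14,0,0,0,1],[-0.002,0.002,0.18,0,0,0,1],[-0.002,0.002,0.2,0,0,0,1],[-0.002,0.002,0.23,0,0,0,1],[-0.002,0.002,0.25,0,0,0,1],[-0.002,0.002,0.25,0,0,0,1],[-0.002,0.002,0.25,0,0,0,1]]]}}

```text
time_s: 23.1
position: [0.4856, 0.0687, 0.1211]
tcp_rot: [[-0.221, 0.845, 0.487], [0.975, 0.191, 0.111], [0.0, 0.5, -0.866]]
force: [-0.1, 0.1, 0.1]
opening: 0.159
grasp_force: 30.0
```

```bash
python3 - <<'E'
from h import *
F=np.array([.5293,.0836,.041])
rel(F); topocket(F,0,-4.4,72)
E
```

```text
pocket xyz mm [ 0.2806 -4.8116 92.3184] roterr [-0.0271 -0.0103 -0.0343] f [-0.063   0.1077  0.0987] ftool [ 0.119   0.0167 -0.1043] q [ -13.2256   28.3549  129.6907  112.849    13.7713 -136.3473] t 23.1
shift [ 0.0027 -0.0018  0.1355] turn [-0.0001 -0.     -0.0001]
```

>>> {"method": "carry_out", "body": {"deltas": [[[0.002,-0.001,0.03,0,0,0,1],[0.002,-0.001,0.06,0,0,0,1],[0.002,-0.001,0.09,0,0,0,1],[0.002,-0.001,0.12,0,0,0,1],[0.002,-0.001,0.135,0,0,0,1],[0.002,-0.001,0.145,0,0,0,1],[0.002,-0.001,0.155,0,0,0,1],[0.002,-0.001,0.165,0,0,0,1],[0.002,-0.001,0.165,0,0,0,1],[0.002,-0.001,0.165,0,0,0,1]]]}}

```text
time_s: 23.93
position: [0.4963, 0.0719, 0.1011]
tcp_rot: [[-0.22, 0.844, 0.488], [0.975, 0.191, 0.11], [0.0, 0.501, -0.866]]
force: [-9.0, -5.7, 18.4]
opening: 0.158
grasp_force: 30.0
```

```bash
python3 - <<'E'
from h import *
F=np.array([.5293,.0836,.041])
rel(F)
E
```

```text
pocket xyz mm [-0.0657 -4.1496 69.3811] roterr [ 0.0469  0.033  -0.0642] f [-8.9788 -5.6825 18.3752] ftool [ -3.5635   0.5358 -20.9182] q [ -12.262    31.9786  129.0099  124.8048   14.9321 -147.703 ] t 23.9333
```

>>> {"method": "carry_out", "body": {"deltas": [[[0,0,-0.004,0,0,0,1],[0,0,-0.006,0,0,0,0],[0,0,-0.006,0,0,0,-0.2],[0,0,-0.006,0,0,0,-0.2],[0,0,-0.006,0,0,0,-0.2],[0,0,-0.006,0,0,0,-0.2],[0,0,-0.006,0,0,0,-0.2],[0,0,-0.006,0,0,0,-0.2],[0,0,-0.006,0,0,0,-0.2],[0,0,-0.006,0,0,0,-0.2]]]}}

```text
time_s: 24.77
position: [0.4969, 0.0722, 0.1001]
tcp_rot: [[-0.222, 0.845, 0.487], [0.975, 0.192, 0.111], [0.001, 0.499, -0.866]]
force: [-0.0, -0.9, -0.0]
opening: 0.593
grasp_force: 0.0
```

>>> {"method": "carry_out", "body": {"deltas": [[[0,0,-0.05,0,0,0,-0.2],[0,0,-0.12,0,0,0,-0.2],[0,0,-0.2,0,0,0,-0.2],[0,0,-0.3,0,0,0,-0.2],[0,0,-0.42,0,0,0,-0.2],[0,0,-0.54,0,0,0,-0.2],[0,0,-0.66,0,0,0,-0.2],[0,0,-0.7,0,0,0,-0.2],[0,0,-0.7,0,0,0,-0.2],[0,0,-0.7,0,0,0,-0.2]]]}}

```text
time_s: 25.6
position: [0.446, 0.0604, 0.1917]
tcp_rot: [[-0.222, 0.844, 0.488], [0.975, 0.192, 0.111], [-0.0, 0.501, -0.866]]
force: [0.3, 0.7, -0.2]
opening: 0.606
grasp_force: 0.0
```

```bash
python3 - <<'E'
from h import *
import pickle
F=np.array([.5293,.0836,.041]);B=pocket_rot()
rel(F)
st=telemetry.read_state(); im=capture("wrist"); np.save("pics/w11.npy",im); pickle.dump(st,open("pics/w11.pkl","wb"))
g=cv2.cvtColor(im,cv2.COLOR_RGB2GRAY).astype(int)
pr=lambda x,y,z:proj("wrist",[F+B@(np.array([y,x,-z])*1e-3)],st)[0]
print("ridge L/R",pr(-9,0,116),pr(5,0,116),"+y shoulder",pr(-2,28,88),"-y",pr(-2,-28,88))
for r in (175,190,205): print(r,g[r,228:275])
print(g[150:260:2,248])
print(move([.5063,-.1255,.25],G()))
E
```

```text
pocket xyz mm [  0.5226  -4.2031 173.6569] roterr [ 0.0584 -0.0001  0.0289] f [ 0.2671  0.7477 -0.175 ] ftool [0.6698 0.2815 0.3649] q [-16.7744  14.5835 130.8197  61.7477  16.2988 -86.9446] t 25.6
ridge L/R [238.9945 201.8078] [256.9015 201.8376] +y shoulder [248.2466 159.6744] -y [248.3312 220.9512]
175 [101  99  90  83  84  87  90 103 112 115 115 115 115 115 114 115 115 115
 115 115 115 115 115 114 113 104  96  94  90  77  60  58  74  96 110 119
 122 126 127 127 122 128 137 147 153 149 122]
190 [ 99  98  92  84  83  88 101 119 132 135 136 136 135 135 136 136 136 136
 136 136 136 136 137 135 124 107  96  91  86  72  61  70  95 113 120 122
 123 126 129 132 138 149 157 158 158 157 156]
205 [ 97  97  95  88  81  85  93 106 114 115 116 115 116 117 116 116 116 116
 117 116 116 116 116 115 109  98  93  99 113 119 111  96 102 115 122 124
 125 126 128 139 163 182 189 192 190 187 184]
[ 90  91  91  92  92  97 107 115 118 120 120 120 116 116 122 129 133 132
 132 133 136 133 132 131 132 128 123 117 116 116 112 108 101  97  93  84
  83 159 187 185 186 188 190 188 193 193 189 175 166 165 164 168 168 168
 164]
(array([-1.2974,  0.2977, -0.2819]), array([ 0.0818, -0.0197,  0.0731]))
```

>>> {"method": "carry_out", "body": {"deltas": [[[-0.1,0.03,-0.05,0,0,0,0.1],[-0.25,0.07,-0.12,0.01,-0.002,0.009,0.1],[-0.42,0.12,-0.2,0.025,-0.006,0.022,0.1],[-0.6,0.17,-0.25,0.04,-0.01,0.036,0.1],[-0.8,0.24,-0.28,0.055,-0.013,0.05,0.1],[-1,0.3,-0.28,0.07,-0.017,0.063,0.1],[-1,0.3,-0.28,0.082,-0.02,0.073,0.1],[-1,0.3,-0.28,0.082,-0.02,0.073,0.1],[-1,0.3,-0.28,0.082,-0.02,0.073,0.1],[-1,0.3,-0.28,0.082,-0.02,0.073,0.1]]]}}

```text
time_s: 26.48
position: [0.5002, -0.0819, 0.2487]
tcp_rot: [[0.243, 0.97, -0.002], [0.97, -0.243, -0.0], [-0.001, -0.002, -1.0]]
force: [0.7, 0.2, 0.7]
opening: 0.448
grasp_force: 0.0
```

```bash
python3 - <<'E'
from h import *
st=telemetry.read_state(); print(st["position"],st["joint_positions"])
print(move([.5066,-.1245,.16],G()))
E
```

```text
[ 0.5002 -0.0819  0.2487] [-21.9235  19.2556  96.9173  -0.0504  63.9217  -7.8399]
(array([-0.2646,  0.1114,  0.5911]), array([-0.0003,  0.0001,  0.0002]))
```

>>> {"method": "carry_out", "body": {"deltas": [[[-0.1,0.05,0,0,0,0,0.1],[-0.2,0.08,0,0,0,0,0.1],[-0.265,0.111,0.05,0,0,0,0.1],[-0.265,0.111,0.15,0,0,0,0.1],[-0.265,0.111,0.3,0,0,0,0.1],[-0.265,0.111,0.45,0,0,0,0.1],[-0.265,0.111,0.55,0,0,0,0.1],[-0.265,0.111,0.59,0,0,0,0.1],[-0.265,0.111,0.59,0,0,0,0.1],[-0.265,0.111,0.59,0,0,0,0.1]]]}}

```text
time_s: 27.32
position: [0.5027, -0.1244, 0.1611]
tcp_rot: [[0.243, 0.97, -0.003], [0.97, -0.243, -0.001], [-0.002, -0.002, -1.0]]
force: [0.2, 0.3, 0.5]
opening: 0.447
grasp_force: 0.0
```

```bash
python3 - <<'E'
from h import *
st=telemetry.read_state(); im=capture("wrist"); np.save("pics/w12.npy",im); print(st["position"],st["tcp_rot"][0],st["opening"])
g=cv2.cvtColor(im,cv2.COLOR_RGB2GRAY).astype(int)
for r in (180,195,205,215,225,235): print(r,g[r,230:280])
for c in (250,254):print(g[150:262:2,c])
C=np.array([.5066,-.1245,0]);u=G()[:,0]
print("ridge",proj("wrist",[C+[0,0,.14]],st),"shoulders",proj("wrist",[C+u*.028+[0,0,.112],C-u*.028+[0,0,.112]],st))
print(move([.5066,-.1245,.086],G()))
E
```

```text
[ 0.5027 -0.1244  0.1611] [ 0.2434  0.9699 -0.0026] 0.446909322926544
180 [ 49  49  50  49  46  41  40  45  48  49  49  49  49  49  45  40  59  98
 121 126 127 127 128 128 129 129 130 130 129 129 129 129 130 130 129 123
  95  56  40  41  42  43  42  43  43  41  39  40  43  43]
195 [ 48  49  50  49  47  44  44  47  49  49  49  49  50  50  45  52  83 115
 129 132 132 132 132 132 132 132 131 131 132 132 132 132 132 132 132 126
 103  67  46  42  43  46  48  49  49  44  39  38  41  42]
205 [ 49  49  49  48  46  45  43  46  47  49  49  49  50  49  46  52  84 116
 130 133 133 133 133 133 133 133 134 133 133 133 133 134 133 132 133 128
 108  75  53  50  50  49  50  50  47  43  40  40  43  44]
215 [ 50  49  49  48  47  45  42  44  48  49  49  49  49  49  46  61 101 128
 134 134 133 134 134 134 134 134 133 132 133 132 132 134 134 134 134 131
 116  86  58  49  49  48  50  49  45  39  40  41  43  44]
225 [50 48 49 48 47 44 43 45 49 49 49 49 50 50 45 48 69 83 86 85 86 85 86 87
 87 87 87 87 88 87 87 87 87 87 86 83 71 58 50 48 49 49 50 49 43 37 38 41
 44 44]
235 [49 49 47 48 47 47 44 45 48 48 50 50 49 49 45 40 54 71 80 82 83 82 82 82
 82 82 82 81 82 81 82 82 81 82 77 59 46 46 49 48 50 49 50 48 43 40 41 42
 45 45]
[ 42  48  59  87  90  90  90  90  90  91  92 114 127 127 127 127 128 130
 131 131 131 131 132 132 132 133 133 133 133 133 134 134 134 134 135 135
 125  84  86  84  85  83  81  84  83  82  45  31  34  37  37  38  36  38
  38  38]
[ 43  52  63  92  93  93  94  93  93  93  92 103 126 127 127 129 130 130
 131 131 131 131 132 132 133 133 133 133 133 133 134 134 134 134 135 133
 124  90  86  84  84  83  80  83  83  80  34  20  22  22  20  20  25  38
  40  41]
ridge [[256.2174 224.5878]] shoulders [[255.9825 173.8705]
 [255.483  242.6936]]
(array([0.0077, 0.0215, 0.5053]), array([-0.0001,  0.0004,  0.0002]))
```

>>> {"method": "carry_out", "body": {"deltas": [[[0.016,0.004,0.08,0,0,0,0.1],[0.016,0.004,0.2,0,0,0,0.1],[0.016,0.004,0.35,0,0,0,0.1],[0.016,0.004,0.45,0,0,0,0.1],[0.016,0.004,0.5,0,0,0,0.1],[0.016,0.004,0.5,0,0,0,0.1],[0.016,0.004,0.5,0,0,0,0.1],[0.016,0.004,0.5,0,0,0,0.1],[0.016,0.004,0.5,0,0,0,0.1],[0.016,0.004,0.5,0,0,0,0.1]]]}}

```text
time_s: 28.2
position: [0.5046, -0.1229, 0.0875]
tcp_rot: [[0.244, 0.97, -0.0], [0.97, -0.244, -0.003], [-0.003, 0.001, -1.0]]
force: [0.5, 0.1, 1.1]
opening: 0.454
grasp_force: 0.0
```

```bash
python3 - <<'E'
from h import *
print(telemetry.read_state()["position"],move([.5069,-.1233,.086],G()))
E
```

```text
[ 0.5046 -0.1229  0.0875] (array([0.0014, 0.0153, 0.0098]), array([0.0001, 0.0005, 0.0001]))
```

Just 2 mm off in y now; correct that and close.

>>> {"method": "carry_out", "body": {"deltas": [[[0.001,0.015,0.01,0,0,0,0.1],[0.001,0.015,0.01,0,0,0,0.1],[0.001,0.015,0.01,0,0,0,1],[0.001,0.015,0.01,0,0,0,1],[0.001,0.015,0.01,0,0,0,1],[0.001,0.015,0.01,0,0,0,1],[0.001,0.015,0.01,0,0,0,1],[0.001,0.015,0.01,0,0,0,1],[0.001,0.015,0.01,0,0,0,1],[0.001,0.015,0.01,0,0,0,1]]]}}

```text
time_s: 29.03
position: [0.5061, -0.1231, 0.0849]
tcp_rot: [[0.244, 0.97, -0.002], [0.97, -0.244, -0.002], [-0.003, -0.002, -1.0]]
force: [-0.1, 0.0, -0.1]
opening: 0.162
grasp_force: 30.0
```

```bash
python3 - <<'E'
from h import *
s=telemetry.read_state();print(s["position"],s["force"],s["opening"],s["grasp_force"])
from kin import *
B=pocket_rot(); F=np.array([.5082,.1763,.041])
for al in (0,1.5,2.5):
    for h in (76,100,130,160):
        x,j6,er=fullik(F+B@[0,0,-h*1e-3],B@R.from_euler('y',al,degrees=True).as_matrix(),np.array([5,24,125,90,8.])); print(al,h,x.round(1),round(j6-90,1),er.round(4))
E
```

```text
[ 0.5061 -0.1231  0.0849] [-0.1264  0.0001 -0.1469] 0.16183160104221236 29.999574709217995
0 76 [  4.   31.  128.8 155.3  10.5] -163.3 0.0
0 100 [  3.7  27.2 129.6 145.2   7.9] -153.3 0.0
0 130 [  3.3  22.3 130.2 114.8   5.2] -123.1 0.0
0 160 [  2.8  17.2 130.5  61.4   5.7] -69.9 0.0
1.5 76 [  2.7  31.  129.  145.   11.4] -154.4 0.0
1.5 100 [  2.3  27.2 129.8 133.3   9.2] -142.8 0.0
1.5 130 [  1.8  22.3 130.4 105.8   7.2] -115.6 0.0
1.5 160 [  1.2  17.1 130.7  67.7   7.8] -77.6 0.0
2.5 76 [  1.8  31.  129.1 139.1  12.2] -149.3 0.0
2.5 100 [  1.4  27.2 129.9 127.   10.2] -137.5 0.0
2.5 130 [  0.8  22.3 130.5 102.    8.6] -112.6 0.0
2.5 160 [  0.2  17.1 130.8  70.    9.3] -80.8 0.0
```

>>> {"method": "carry_out", "body": {"deltas": [[[0,0,-0.05,0,0,0,1],[0,0,-0.12,0,0,0,1],[0,0,-0.25,0,0,0,1],[0,0,-0.4,0,0,0,1],[0,0,-0.55,0,0,0,1],[0,0,-0.7,0,0,0,1],[0,0,-0.85,0,0,0,1],[0,0,-1,0,0,0,1],[0,0,-1,0,0,0,1],[0,0,-1,0,0,0,1]]]}}

```text
time_s: 29.87
position: [0.5072, -0.123, 0.237]
tcp_rot: [[0.244, 0.97, 0.002], [0.97, -0.244, -0.004], [-0.004, 0.003, -1.0]]
force: [-0.0, 0.6, -1.7]
opening: 0.158
grasp_force: 30.0
```

>>> {"method": "carry_out", "body": {"deltas": [[[0.05,-0.05,-0.02,0,0,0,1],[0.1,-0.15,-0.04,-0.01,0.002,-0.009,1],[0.2,-0.25,-0.06,-0.022,0.005,-0.02,1],[0.3,-0.38,-0.08,-0.035,0.009,-0.031,1],[0.42,-0.5,-0.1,-0.048,0.012,-0.042,1],[0.55,-0.6,-0.12,-0.06,0.015,-0.053,1],[0.68,-0.7,-0.14,-0.072,0.018,-0.064,1],[0.8,-0.8,-0.15,-0.081,0.02,-0.073,1],[0.8,-0.8,-0.15,-0.081,0.02,-0.073,1],[0.8,-0.8,-0.15,-0.081,0.02,-0.073,1]]]}}

```text
time_s: 30.7
position: [0.4163, 0.0249, 0.2558]
tcp_rot: [[-0.222, 0.85, 0.477], [0.975, 0.191, 0.114], [0.006, 0.491, -0.871]]
force: [0.8, -0.9, 0.1]
opening: 0.156
grasp_force: 30.0
```

```bash
python3 - <<'E'
from h import *
F=[.5082,.1763,.041]
rel(F); print(telemetry.read_state()["position"]); topocket(F,0,-4,230,1.5); topocket(F,0,-4,200,1.5)
E
```

```text
pocket xyz mm [   0.697  -127.2745  247.5859] roterr [-0.6207 -0.2973 -0.1295] f [ 0.7549 -0.8776  0.0839] ftool [-1.0228  0.5155  0.1873] q [-26.2971   2.0651 128.1112  36.5834  31.7273 -67.4945] t 30.7
[0.4163 0.0249 0.2558]
shift [ 0.8212 -0.0052  0.1216] turn [-0.0017  0.0033 -0.0004]
shift [ 0.8202 -0.003   0.3215] turn [-0.0017  0.0033 -0.0004]
```

>>> {"method": "carry_out", "body": {"deltas": [[[0.08,-0.004,0.02,-0.002,0.003,0,1],[0.2,-0.004,0.04,-0.002,0.003,0,1],[0.35,-0.004,0.07,-0.002,0.003,0,1],[0.5,-0.004,0.1,-0.002,0.003,0,1],[0.65,-0.004,0.12,-0.002,0.003,0,1],[0.78,-0.004,0.15,-0.002,0.003,0,1],[0.82,-0.004,0.2,-0.002,0.003,0,1],[0.82,-0.004,0.28,-0.002,0.003,0,1],[0.82,-0.004,0.32,-0.002,0.003,0,1],[0.82,-0.004,0.32,-0.002,0.003,0,1]]]}}

```text
time_s: 31.53
position: [0.4158, 0.1485, 0.2144]
tcp_rot: [[-0.231, 0.843, 0.486], [0.973, 0.19, 0.133], [0.019, 0.503, -0.864]]
force: [0.1, -0.1, -0.5]
opening: 0.162
grasp_force: 30.0
```

```bash
python3 - <<'E'
from h import *
import pickle
F=np.array([.5082,.1763,.041]);B=pocket_rot()
rel(F)
st=telemetry.read_state(); im=capture("wrist"); np.save("pics/w13.npy",im); pickle.dump(st,open("pics/w13.pkl","wb"))
g=cv2.cvtColor(im,cv2.COLOR_RGB2GRAY).astype(int)
pr=lambda x,y,z:proj("wrist",[F+B@(np.array([y,x,-z])*1e-3)],st)[0]
print("far in",pr(9,22,32),"rob in",pr(-9,22,58),"cheek in/out",pr(0,30.5,32),pr(0,40.5,32))
for r in (142,148,152,156): print(r,g[r,225:280])
for c in (247,252): print(c,g[125:240,c])
for r in (155,158,161,164,167,170): print(r,ontool([(252,r)],.073)[0,0],end=' ')
cv2.imwrite("pics/w13.png",cv2.resize(im[40:270,160:350,::-1],(496,600),interpolation=cv2.INTER_CUBIC))
E
```

```text
pocket xyz mm [  3.3042  -6.6235 198.2901] roterr [ 0.2125 -1.2422 -0.0696] f [ 0.0709 -0.1141 -0.5156] ftool [-0.1374 -0.2214  0.4648] q [ -0.6431  10.2323 130.177   37.8875  12.9902 -48.8012] t 31.5333
far in [255.868  152.1147] rob in [238.8957 155.778 ] cheek in/out [247.8046 144.5906] [247.7891 135.6779]
142 [100  88  83  83  98 117 123 125 125 126 130 128 118 102  99 104 112 122
 128 130 129 126 123 121 120 123 124 125 126 121 103  92  93  94  95  98
 100 106 114 127 142 149 151 151 142 102  59  53  61  66  67  65  63  64
  64]
148 [100 100  98  95  99 114 123 124 125 128 130 129 119 101  79  63  61  61
  63  65  68  76  81  81  82  83  85  85  84  79  74  78  88  92  94  97
 100 106 115 128 135 136 136 139 146 147 137 129 124 123 118 114 133 147
 151]
152 [ 99 100  99  93  95 112 122 124 126 127 130 129 121 104  79  62  60  62
  62  63  67  76  82  83  81  82  83  85  84  80  74  79  88  93  96  97
 101 105 115 128 136 137 139 146 154 158 159 160 160 159 158 157 157 158
 161]
156 [100 100  98  93  94 111 122 125 126 127 130 131 124 108  90  74  64  61
  62  62  66  75  81  82 
[... 516 characters left out ...]
 116 117 117 117 118 117 117 118 117 118 118 117 118
 118 118 118 118 117 118 117]
252 [ 68  74  74  74  78  97 127 141 127  97  88 100 117 125 125 125 125 125
 125 123 112  95  86  85  85  84  85  85  85  85  85  85  84  85  84  84
  84  85  85  85  84  85  86  90  95  96  96  96  97  97  97  96  96  96
  97  96  96  96  96  96  95  96  95  96  95  95  95  95  95  95  95  95
  95  95  95  95  94  94  94  94  94  93  94  93  93  94  94 100 111 116
 117 117 116 117 117 117 117 117 117 117 117 118 117 118 118 118 117 117
 117 117 118 118 118 118 118]
155 0.0384885001153776 158 0.03603822991312658 161 0.03357859558361766 164 0.031109039538370478 167 0.028628995623315903 170 0.026137888574833422
```

View pics/w13.png

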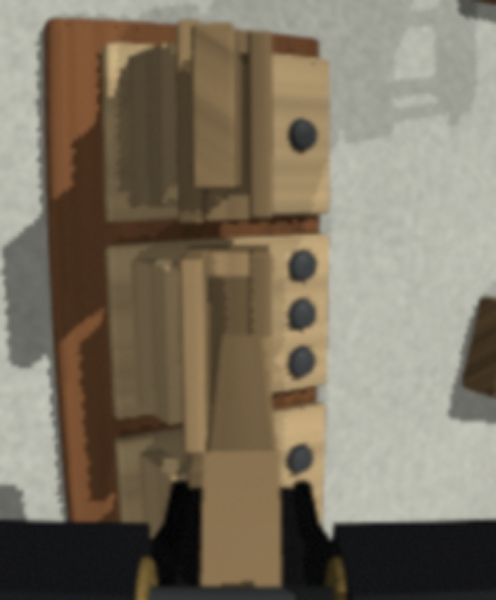

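The crop shows the square blank seated in pocket 1. The gable blank's foot, at (245,335), is lined up over the three-stud slot.

```bash
python3 - <<'E'
from h import *
F=[.5082,.1763,.041]
rel(F);topocket(F,0,-1.6,140,1.5)
E
```

```text
pocket xyz mm [  3.2465  -6.75   198.8122] roterr [ 0.2356 -1.2308 -0.0743] f [-0.7393 -1.236  -0.2484] ftool [-1.0364 -0.9831 -0.3086] q [ -0.6779  10.1416 130.1977  37.7949  13.0353 -48.7269] t 31.5833
shift [ 0.0259 -0.0233  0.3926] turn [ 0.0007  0.0007 -0.0002]
```

>>> {"method": "carry_out", "body": {"deltas": [[[0.02,-0.02,0,0.0005,0.0005,0,1],[0.026,-0.023,0.05,0.0005,0.0005,0,1],[0.026,-0.023,0.1,0.0005,0.0005,0,1],[0.026,-0.023,0.16,0.0005,0.0005,0,1],[0.026,-0.023,0.22,0.0005,0.0005,0,1],[0.026,-0.023,0.28,0.0005,0.0005,0,1],[0.026,-0.023,0.34,0.0005,0.0005,0,1],[0.026,-0.023,0.39,0.0005,0.0005,0,1],[0.026,-0.023,0.39,0.0005,0.0005,0,1],[0.026,-0.023,0.39,0.0005,0.0005,0,1]]]}}

```text
time_s: 32.42
position: [0.4396, 0.1589, 0.1634]
tcp_rot: [[-0.232, 0.844, 0.484], [0.972, 0.19, 0.135], [0.022, 0.502, -0.864]]
force: [0.7, 0.7, -0.6]
opening: 0.159
grasp_force: 30.0
```

```bash
python3 - <<'E'
from h import *
F=[.5082,.1763,.041]
rel(F);topocket(F,0,-1.6,103,1.5)
E
```

```text
pocket xyz mm [ -0.0777  -1.7816 141.4064] roterr [ 0.1454 -1.3759 -0.087 ] f [ 0.6731  0.6993 -0.5592] ftool [0.5119 0.42   0.9035] q [   1.3209   20.3563  130.6945   93.6709    7.1057 -103.5971] t 32.4167
shift [-0.0049 -0.0001  0.256 ] turn [ 0.0004  0.0003 -0.0002]
```

Well aligned; descend to h=103 with the foot 30 mm above the floor.

>>> {"method": "carry_out", "body": {"deltas": [[[-0.001,0,0.03,0,0,0,1],[-0.001,0,0.06,0,0,0,1],[-0.002,0,0.1,0,0,0,1],[-0.003,0,0.14,0,0,0,1],[-0.004,0,0.18,0,0,0,1],[-0.005,0,0.22,0,0,0,1],[-0.005,0,0.255,0,0,0,1],[-0.005,0,0.255,0,0,0,1],[-0.005,0,0.255,0,0,0,1],[-0.005,0,0.255,0,0,0,1]]]}}

```text
time_s: 33.25
position: [0.4581, 0.1634, 0.1309]
tcp_rot: [[-0.233, 0.843, 0.485], [0.972, 0.191, 0.135], [0.021, 0.503, -0.864]]
force: [0.1, 0.4, -0.3]
opening: 0.16
grasp_force: 30.0
```

```bash
python3 - <<'E'
from h import *
F=[.5082,.1763,.041]
rel(F);topocket(F,0,-1.6,75,1.5)
E
```

```text
pocket xyz mm [  0.1503  -1.4575 103.7131] roterr [ 0.1981 -1.3808 -0.0152] f [ 0.1304  0.425  -0.2862] ftool [0.3768 0.0472 0.3678] q [   2.0584   26.6588  130.0191  132.4737    9.1583 -142.1575] t 33.25
shift [-0.0056 -0.0017  0.1913] turn [ 0.0006  0.0003 -0.    ]
```

>>> {"method": "carry_out", "body": {"deltas": [[[-0.001,-0.002,0.03,0,0,0,1],[-0.002,-0.002,0.06,0,0,0,1],[-0.003,-0.002,0.09,0,0,0,1],[-0.004,-0.002,0.12,0,0,0,1],[-0.005,-0.002,0.15,0,0,0,1],[-0.005,-0.002,0.17,0,0,0,1],[-0.006,-0.002,0.185,0,0,0,1],[-0.006,-0.002,0.2,0,0,0,1],[-0.006,-0.002,0.2,0,0,0,1],[-0.006,-0.002,0.2,0,0,0,1]]]}}

```text
time_s: 34.08
position: [0.4717, 0.1671, 0.1056]
tcp_rot: [[-0.234, 0.842, 0.486], [0.972, 0.191, 0.136], [0.022, 0.504, -0.863]]
force: [-6.3, 0.4, 12.4]
opening: 0.16
grasp_force: 30.0
```

```bash
python3 - <<'E'
from h import *
rel([.5082,.1763,.041])
E
```

```text
pocket xyz mm [-0.2848 -0.8697 74.8124] roterr [ 0.292  -1.4443  0.0087] f [-6.3169  0.4477 12.3511] ftool [  2.1812   0.9969 -13.6712] q [   2.5455   31.2946  129.2323  146.911    12.1139 -156.4048] t 34.0833
```

>>> {"method": "carry_out", "body": {"deltas": [[[0,0,0.006,0,0,0,1],[0,0,0.004,0,0,0,0.5],[0,0,0,0,0,0,-0.2],[0,0,0,0,0,0,-0.2],[0,0,0,0,0,0,-0.2],[0,0,0,0,0,0,-0.2],[0,0,0,0,0,0,-0.2],[0,0,0,0,0,0,-0.2],[0,0,0,0,0,0,-0.2],[0,0,0,0,0,0,-0.2]]]}}

```text
time_s: 34.92
position: [0.4726, 0.1665, 0.1041]
tcp_rot: [[-0.233, 0.843, 0.484], [0.972, 0.191, 0.135], [0.021, 0.502, -0.864]]
force: [0.5, -0.2, 0.2]
opening: 0.592
grasp_force: 0.0
```

>>> {"method": "carry_out", "body": {"deltas": [[[0.002,0,-0.05,0,0,0,-0.2],[0.004,0,-0.12,0,0,0,-0.2],[0.007,0,-0.22,0,0,0,-0.2],[0.01,0,-0.34,0,0,0,-0.2],[0.014,0,-0.46,0,0,0,-0.2],[0.018,0,-0.6,0,0,0,-0.2],[0.022,0,-0.75,0,0,0,-0.2],[0.025,0,-0.85,0,0,0,-0.2],[0.025,0,-0.85,0,0,0,-0.2],[0.025,0,-0.85,0,0,0,-0.2]]]}}

```text
time_s: 35.75
position: [0.4226, 0.1639, 0.1977]
tcp_rot: [[-0.247, 0.838, 0.486], [0.968, 0.191, 0.162], [0.043, 0.511, -0.859]]
force: [-0.3, -0.0, -0.2]
opening: 0.599
grasp_force: 0.0
```

```bash
python3 - <<'E'
from h import *
import pickle
F=np.array([.5082,.1763,.041]);B=pocket_rot()
rel(F); st=telemetry.read_state(); print(st["opening"])
im=capture("wrist"); t=capture("top"); s=capture("side"); np.save("pics/w14.npy",im)
pr=lambda x,y,z:proj("wrist",[F+B@(np.array([y,x,-z])*1e-3)],st)[0]
print("ridge",pr(-3,0,128),"shoulders",pr(-3,28,100),pr(-3,-28,100))
g=cv2.cvtColor(im,cv2.COLOR_RGB2GRAY).astype(int); print(g[150:260:2,247])
o=np.zeros((590,800,3),np.uint8); o[:390,:470]=cv2.resize(im[40:270,115:392],(470,390)); o[:340,470:]=cv2.resize(t[195:320,95:216],(330,340)); o[390:,:300]=cv2.resize(s[110:210,140:290],(300,200))
cv2.imwrite("pics/fin.png",o[:,:,::-1])
E
```

```text
pocket xyz mm [  3.7278   6.8981 178.7875] roterr [ 0.7103 -2.8849  0.0535] f [-0.2718 -0.0046 -0.1867] ftool [ 0.0546 -0.324   0.0274] q [  0.7145  13.8564 130.6223  56.9374  10.728  -67.0099] t 35.75
0.5990841384128932
ridge [241.7334 221.5386] shoulders [242.1527 178.6571] [242.5922 240.1466]
[102  71  86  98  99 100  99  81  86  95  96  96  97  97  99 117 124 124
 124 124 125 124 124 125 124 124 124 124 124 121 122 122 121 121 120 119
 118  93  84  83  79  80  77  78  79  81  91  98  92  90  90  90  90  88
  89]
```

View pics/fin.png

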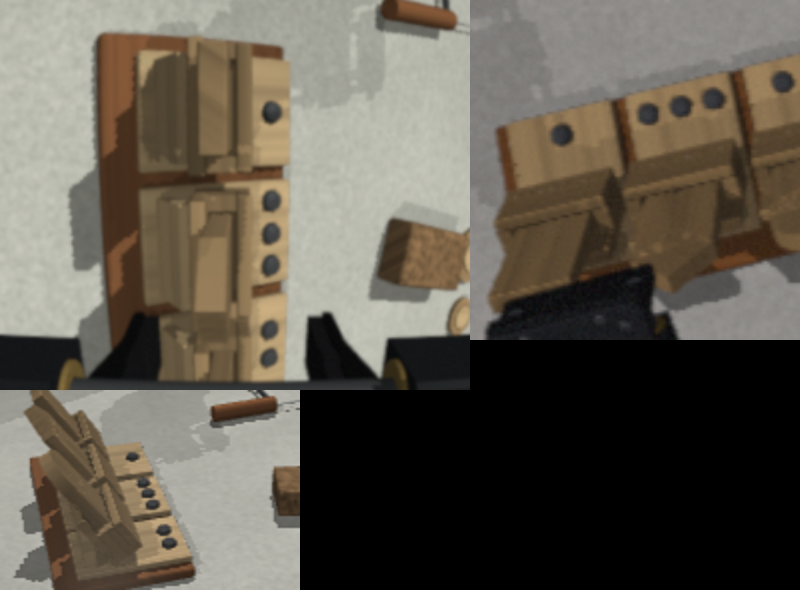

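The final views show all three blanks seated and leaning in their pockets: square at one stud, pointed at three, round at two. The gripper is clear of everything.

```bash
python3 -c "
from rig import job
print(job.hand_in())"
```

```text
the job is handed in; nothing more can be done
None
```

The job is handed in: the square, round and pointed blanks stand in pockets 1, 2 and 3, placed in that order and let go, at about 36 s of the 72 s allowed; camera checks showed each one seated, and the bystanders were not touched.

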